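# Fit the matching handwheel to the watch-case press and set the die gap

## Robot

A 7-joint arm with a two-finger parallel gripper is mounted at the origin on the work surface. World frame = base frame: x ahead of the robot, y to its left, z up, the work surface at z = 0. Lengths are in m, angles in rad, forces in N, time in s.
With the tool pointing down it reaches from about 0.4 to 0.9 m from the base axis. Payload 5.5 kg.
Tool frame: the origin (TCP) lies between the finger pads; the fingertips stand 22 mm ahead of it and the grasp point (between the pads) lies 3 mm ahead of it; x points along the fingers, y is the direction in which the jaws open and shut, and the axes are right-handed (so a half turn about x gives the same grasp; the last joint's range is limited). The gripper opens to 92 mm and grips with 3 to 60 N. Pads are 19 mm wide; open, the fingers measure 130 mm over their backs; the gripper's body (75 mm by 190 mm) begins 47 mm behind the grasp point.
Start: joints at [1.385, 0.501, -0.427, 1.55, 0.221, 1.138, -0.21], TCP at [0.282, -0.586, 0.249] pointing down, gripper open.
Joint ranges: [-2.88, 2.88], [-0.31, 2.03], [-1.54, 1.56], [0.2, 2.42], [-1.41, 4.55], [0.19, 2.02], [-2.57, 2.57]. Speed limits (rad/s): [2.57, 2.57, 3.14, 3.14, 3.14, 3.14, 3.14].

## Interface

Orientations are given as a rotation vector (axis times angle).
In Python, from station import arm gives the robot as it stands.
- The arm moves only by the shell command python3 -m jog 'ROWS' [OPENING]. ROWS is JSON, a list of rows, each a list of 6 numbers: the shift along the tool's x, y, z in units of 2.5 cm (1.0 is 2.5 cm), then the turn, a rotation vector about the tool's x, y, z in units of 0.5 rad (1.0 is 0.5 rad). A call has 1 to 12 rows; each row shifts and turns the commanded pose from where the row before left it, along the tool's axes as they then stand; what a row does not reach is not made up. A row lasts 1/12 s, in which the tool goes at most 41.7 mm and 7.16 degrees, less where a joint would pass 70% of its speed; a pose out of reach is approached as far as the arm can. A call with a number of a shift or a turn outside -1 to 1 is refused whole. A call with a gripper value outside its range is refused whole. OPENING is the opening, from 0 (shut) to 1 (fully open), set as the call begins (- or left out, the last holds). The fingers move at their own pace and stop on an object; the grip force is fixed at half the most. Time passes only in rows, so rows that do not move let the fingers close. It gives the time, the measured TCP pose, the force and the opening at its end, in the units of the state.
- arm.observe(): the state, without advancing time (a new reading comes with each control period).
- arm.grab_frame(name): name is "scene" or "side" or "wrist"; returns the picture (384x512x3 uint8, red, green, blue); there is no depth.
- arm.camera_info(name): a dict with "intrinsics" (3x3 intrinsics, pixels), "xyz" and "orientation" of the camera in the world; the wrist camera has in their place "hand_eye" (4x4, takes a point from camera to tool coordinates, whose origin is the TCP and whose axes are the tool frame's). Camera axes: x right, y up, looking along -z (the intrinsics and any distortion apply to the point x, -y, -z); pixel columns grow to the right and rows downward; lengths in m; the calibration is good to about 2 mm. A picture is of the moment at which its call begins: read the wrist's pose just before it. camera_info takes no time and is no camera call.
- arm.finish_job(): hands the job in, once; it reports no verdict.
The state is a dict: "clock": time; "qpos": joint angles; "joint_velocities": joint speeds; "tau": joint torques, N m; "tool_pos": TCP position; "tool_rot": TCP orientation; "wrist_force": force on the tool from outside, world axes, zero at the start; "moment": the same for the moment, N m; "finger_gap": finger opening in m.
Only numpy, scipy, OpenCV 4.12 (cv2) and the standard library are available. Lean on these libraries where they do the work, as an engineer would, in place of code of your own. Each camera call takes 0.05 s, during which the arm holds its last target. There are 200 camera calls.

## Task

The inclined bench press has lost its handwheel: of the three handwheels on the light box, pick the one whose two keyways line up with the two keys on the press spindle and fit it fully home on the spindle. Then turn the wheel clockwise (seen from above the wheel) until you feel the ram stop against the lower die, and back it off a quarter turn so that a gap is left; leave the wheel on the spindle and let go. Leave the other two wheels lying on the light box and do not disturb the lamp, blower, tin, jar or screwdriver stand.

Things in the scene. Friction and masses are not known exactly. Their poses are not given: they have to be found in the camera images.
- wheel_a_hub (a point): Centre, half-way up, of handwheel A's bare aluminium hub (50 mm in diameter, 50 mm tall; underside flush with the rim's). It lies handle up. z: wheel axis, out of the handle side; x: from axis to handle. Black rim 140 mm across, 16 wide, 12 thick, three spokes. Through bore 28 mm with two keyways 9 mm wide, reaching 20 mm from the axis, 45 deg either side of x (90 deg apart). 0.33 kg
- wheel_b_hub (a point): Handwheel B: the same in every size as handwheel A, but its keyways are centred 60 degrees either side of x, so 120 degrees apart. Same point and axes
- wheel_c_hub (a point): Handwheel C: the same in every size as handwheel A, but its keyways are centred 90 degrees either side of x, so opposite each other. Same point and axes
- wheel_b_handle (a point): Middle of handwheel B's red handle, which revolves freely on its pin: 16 mm in diameter, 45 mm long, standing on the rim parallel to the wheel's axis, 62 mm from it, from 16 to 61 mm above the wheel's underside (this point 38.5 mm above it). Axes as for the hub. A and C have the same handle
- spindle_home (a point): Where a hub's centre lies once its underside is on the spindle's flange (25 mm up the axis). z: spindle axis, outward, leaning 30 deg from vertical to the press's front. Spindle 26 mm thick, 64 mm long from the flange, last 7 mm tapered. Two brass keys, 7 mm wide, out to 18.5 mm from the axis, from flange to 48 mm up, 60 deg either side of x (120 deg apart). The frame turns with the spindle
- spindle (a joint): Turn of the press spindle in rad, growing clockwise seen from above the wheel, which drives the ram down 8 mm a turn; the ram stops on the lower die at 25.13 (4 turns) and is 32 mm clear at 0. About 0.15 N m of friction: it stays where it is left. About 0.12 rad of play between keys and keyways
- press: Green cast bench screw press, fixed; origin at table height under its base, x away from its front. Base 235 by 150 mm, from 83 mm in front of the origin to 153 mm behind it; the leaning C-frame is 76 mm wide and ends 18 mm below the plane of the spindle's flange face; its highest corner, at the back, is 0.255 m up
- lightbox: Flat light box, 340 by 350 mm and 20 mm high, pale lit top, fixed; origin at table height under its centre. The handwheels lie on it
- lamp: Black bar lamp, fixed; origin at table height under its post. Its post (up to 60 mm further along its x) rises to 0.40 m and a bar 36 mm wide, its underside 0.379 m and top 0.398 m above the table, reaches from the post along the lamp's -x, to 270 mm from the origin
- tin: Round metal parts tin, 62 mm across, 34 mm high, standing loose on the light box; origin under its centre
- blower: Red-brown rubber blower standing nozzle up, loose, on the light box, 56 mm across, 115 mm high; origin under its centre
- jar: Clear jar with blue cap, 58 mm across, 85 mm high, loose; origin under its centre
- driver_stand: Black round screwdriver stand, 86 mm across, with six small screwdrivers, 122 mm high, loose, beside the press; origin under its centre
- wheel_b: The whole of handwheel B, with the same axes as its hub point; origin on its axis at the underside
Not all that is in view belongs to the job. Leave any blue look-alike of the wheel_b alone.

How it is judged:
By the outcome, as a careful person would: the job done as asked, in the order asked, and still so for the second after the job is handed in, with the robot touching nothing.
It also fails if it takes over 72 s, if anything falls off the work surface, if the arm or the gripper's body presses on something with over 40 N, if the wrist force passes 120 N, or if a joint passes its speed limit or range.

## Working session

There is one attempt and no reset: what is moved stays moved. The work goes in short steps, Python scripts to look and compute and a shell command to move; the robot and the scene stay as the last step left them, time stands still between calls to the robot, and variables do not carry over. Pictures are saved under pics/ and viewed, about 8 in all and at most 12, crops included, and the job is handed in when it is done.

```bash
mkdir -p pics; ls; python3 - <<'E'
from station import arm
import cv2,json
s=arm.observe()
print(s['clock'],s['tool_pos'],s['tool_rot'],s['finger_gap'])
a=arm.grab_frame("scene");b=arm.grab_frame("side");w=arm.grab_frame("wrist")
for n,i in (("scene",a),("side",b),("wrist",w)):
    cv2.imwrite(f"pics/{n}0.png",cv2.cvtColor(i,cv2.COLOR_RGB2BGR)); print(n,arm.camera_info(n))
cv2.imwrite("pics/sc0x.png",cv2.resize(cv2.cvtColor(a,cv2.COLOR_RGB2BGR),(800,600),interpolation=cv2.INTER_CUBIC))
cv2.imwrite("pics/si0x.png",cv2.resize(cv2.cvtColor(b,cv2.COLOR_RGB2BGR),(800,600),interpolation=cv2.INTER_CUBIC))
E
```

```text
pics
0.0 [ 0.28168278 -0.58507062  0.24767412] [ 1.97275332  0.45233222 -1.97354544] 0.09178764709213558
scene {'intrinsics': array([[370.56948759,   0.        , 254.32013796],
       [  0.        , 370.56948759, 184.12047537],
       [  0.        ,   0.        ,   1.        ]]), 'xyz': array([1.00163756, 0.74234664, 0.76386242]), 'orientation': array([0.32674005, 1.20502863, 2.38217027])}
side {'intrinsics': array([[393.24442318,   0.        , 256.03942432],
       [  0.        , 393.24442318, 192.81515375],
       [  0.        ,   0.        ,   1.        ]]), 'xyz': array([0.49247569, 0.72760272, 0.95193878]), 'orientation': array([ 0.06149814, -1.11150951, -2.80974035])}
wrist {'intrinsics': array([[333.69205694,   0.        , 261.4294631 ],
       [  0.        , 333.69205694, 188.7761922 ],
       [  0.        ,   0.        ,   1.        ]]), 'hand_eye': array([[ 8.73746875e-04,  2.83216593e-01, -9.59055576e-01,
        -1.36043282e-01],
       [ 9.99999246e-01,  5.80536845e-04,  1.08248563e-03,
        -5.27652593e-04],
       [ 8.63344991e-04, -9.59055799e-01, -2.83215872e-01,
        -7.63354944e-02],
       [ 0.00000000e+00,  0.00000000e+00,  0.00000000e+00,
         1.00000000e+00]])}
```

View pics/sc0x.png

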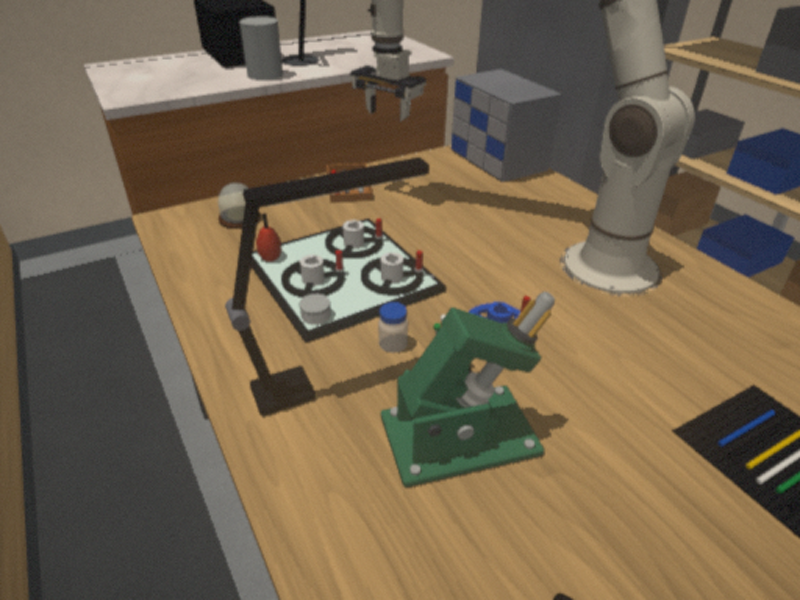

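View pics/si0x.png

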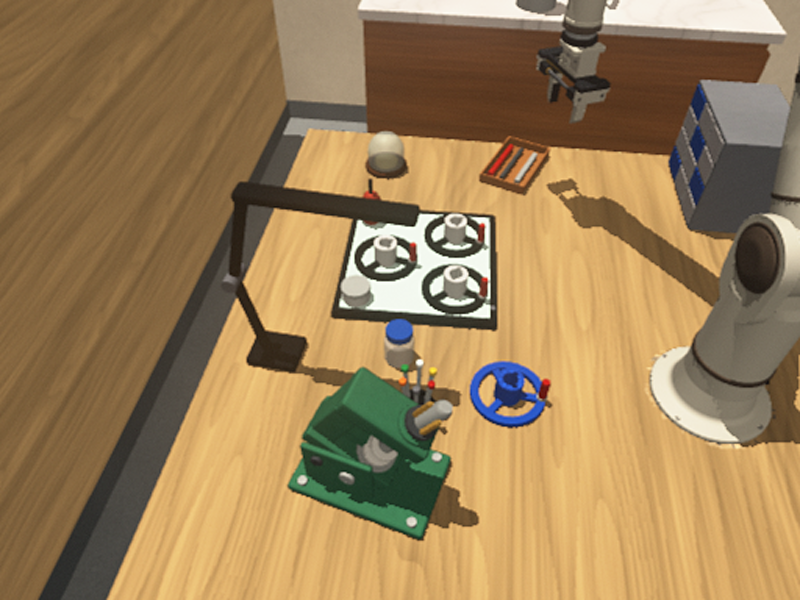

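```bash
cat > h.py <<'E'
import numpy as np, cv2
from station import arm
from scipy.spatial.transform import Rotation as R
def cam(n,s=None):
    c=arm.camera_info(n);K=c['intrinsics']
    if n!='wrist': return K,R.from_rotvec(c['orientation']).as_matrix(),np.array(c['xyz'])
    s=s or arm.observe();T=np.array(c['hand_eye']);Rt=R.from_rotvec(s['tool_rot']).as_matrix()
    return K,Rt@T[:3,:3],Rt@T[:3,3]+s['tool_pos']
def ray(C,u,v):
    K,Rm,p=C;d=np.array([(u-K[0,2])/K[0,0],-(v-K[1,2])/K[1,1],-1.]);return p,Rm@d
def onz(C,u,v,z):
    p,d=ray(C,u,v);return p+d*(z-p[2])/d[2]
def proj(C,P):
    K,Rm,p=C;q=(np.atleast_2d(P)-p)@Rm;return np.c_[K[0,0]*q[:,0]/-q[:,2]+K[0,2],K[1,1]*q[:,1]/q[:,2]+K[1,2]]
def tri(obs):
    A=np.zeros((3,3));b=np.zeros(3)
    for C,u,v in obs:
        p,d=ray(C,u,v);d/=np.linalg.norm(d);M=np.eye(3)-np.outer(d,d);A+=M;b+=M@p
    return np.linalg.solve(A,b)
E
python3 - <<'E'
from h import *
np.set_printoptions(precision=3,suppress=True)
S=cam('scene');D=cam('side');k=512/800
for nm,a,b in (('hub far',(353,225),(457,219)),('hub left',(312,260),(386,243)),('hub near',(391,257),(456,273))):
    print(nm,onz(S,a[0]*k,a[1]*k,.07),onz(D,b[0]*k,b[1]*k,.07))
for nm,b,a in (('tip',(440,408),(545,298)),('cap',(399,330),(393,312))):
    P=tri([(S,a[0]*k,a[1]*k),(D,b[0]*k,b[1]*k)]);print(nm,P,proj(S,P)/k,proj(D,P)/k)
for nm,b,a in (('c frontR',(424,534),(541,450)),('c backR?',(291,485),(408,480)),('c front L',(450,456),(505,388))):
    print(nm,onz(S,a[0]*k,a[1]*k,.01),onz(D,b[0]*k,b[1]*k,.01))
for nm,b in (('lb',(335,317)),('lb',(495,326)),('lb',(495,212)),('lb',(357,211)),('lampend',(418,215))):
    print(nm,onz(D,b[0]*k,b[1]*k,.385 if nm=='lampend' else .02))
print('lamp S',onz(S,427*k,167*k,.39),onz(S,248*k,195*k,.39))
for nm,b in (('handle far',(482,227)),('left',(413,245)),('near',(485,282))): print(nm,onz(D,b[0]*k,b[1]*k,.081))
print(R.from_rotvec(arm.observe()['tool_rot']).as_matrix())
E
```

```text
hub far [ 0.5   -0.351  0.07 ] [ 0.496 -0.362  0.07 ]
hub left [ 0.644 -0.258  0.07 ] [ 0.643 -0.26   0.07 ]
hub near [ 0.488 -0.187  0.07 ] [ 0.487 -0.187  0.07 ]
tip [0.493 0.275 0.267] [[544.766 297.703]] [[440.05  408.407]]
cap [ 0.582 -0.01   0.078] [[392.431 311.176]] [[399.156 331.009]]
c frontR [0.505 0.341 0.01 ] [0.499 0.337 0.01 ]
c backR? [0.719 0.286 0.01 ] [0.723 0.284 0.01 ]
c front L [0.471 0.205 0.01 ] [0.468 0.198 0.01 ]
lb [ 0.722 -0.079  0.02 ]
lb [ 0.399 -0.097  0.02 ]
lb [ 0.407 -0.462  0.02 ]
lb [ 0.737 -0.422  0.02 ]
lampend [0.552 0.026 0.385]
lamp S [0.555 0.048 0.39 ] [0.824 0.009 0.39 ]
handle far [ 0.44  -0.328  0.081]
left [ 0.583 -0.249  0.081]
near [ 0.428 -0.158  0.081]
[[-0.001  0.434 -0.901]
 [ 0.001 -0.901 -0.434]
 [-1.    -0.002 -0.   ]]
```

View pics/wrist0.png

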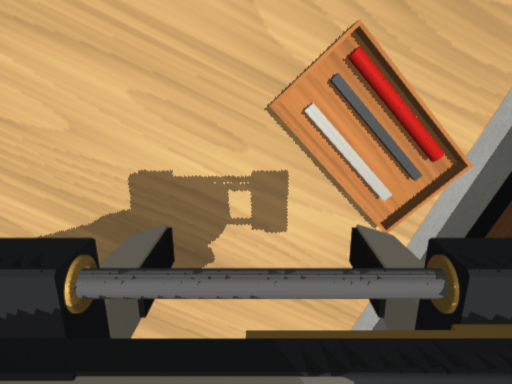

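```bash
python3 -m jog '[[0,-0.63,-1,0,0,0],[0,-0.63,-1,0,0,0],[0,-0.63,-1,0,0,0],[0,-0.63,-1,0,0,0],[0,-0.63,-1,0,0,0],[0,-0.63,-1,0,0,0],[0,-0.63,-1,0,0,0],[0,-0.63,-1,0,0,0],[0,-0.63,-1,0,0,0],[0,-0.63,-1,0,0,0],[0,-0.63,-1,0,0,0],[0,-0.63,-1,0,0,0]]'
python3 -m jog '[[0,0,0,0,0,0],[0,0,0,0,0,0]]'
python3 - <<'E'
from h import *
s=arm.observe();print(s['clock'],s['tool_pos'],s['tool_rot'],s['qpos'])
w=arm.grab_frame("wrist");cv2.imwrite("pics/w1.png",cv2.resize(w[...,::-1],(800,600),interpolation=cv2.INTER_CUBIC))
C=cam('wrist',s);print(C[2])
for p in ((.498,-.357,.07),(.644,-.259,.07),(.487,-.187,.07)): print(proj(C,p)*800/512)
E
```

```text
clock: 1.15
tool_pos: [0.4707, -0.2838, 0.2486]
tool_rot: [1.972, 0.45, -1.973]
wrist_force: [0.7, -0.5, 0.5]
finger_gap: 0.0921
clock: 1.32
tool_pos: [0.4714, -0.2829, 0.2488]
tool_rot: [1.97, 0.455, -1.969]
wrist_force: [-0.3, -0.5, 0.1]
finger_gap: 0.0915
1.3167 [ 0.471442   -0.28286366  0.24875283] [ 1.97018832  0.45499943 -1.96937963] [ 0.95824527  0.34124275 -0.5714369   1.80154912  0.20838903  1.05912039
 -0.80692462]
[ 0.53979078 -0.24901696  0.38483483]
[[535.23547735 282.74291705]]
[[512.04277948 -34.27132822]]
[[275.58082953 177.20260412]]
```

View pics/w1.png

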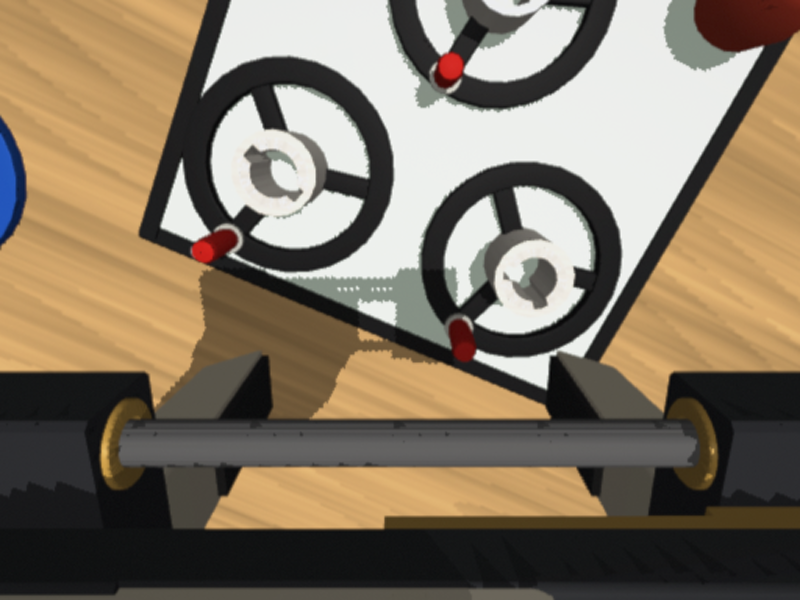

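```bash
python3 - <<'E'
from h import *
i=cv2.imread("pics/w1.png")[215:365,400:600];cv2.imwrite("pics/w1c.png",cv2.resize(i,(800,600),interpolation=cv2.INTER_CUBIC))
s=arm.observe();C=cam('wrist',s);k=.64
print(onz(C,538*k,276*k,.07),onz(C,275*k,172*k,.07), onz(C,463*k,355*k,.081))
c=onz(C,538*k,276*k,.07);h=onz(C,463*k,352*k,.081);a0=np.arctan2(h[1]-c[1],h[0]-c[0])
for d in (45,60,90):
  for sg in (1,-1):
    a=a0+sg*np.deg2rad(d);q=proj(C,c+.0175*np.array([np.cos(a),np.sin(a),0]))/k
    print(d,sg,(q-[400,215])*4)
E
```

```text
[ 0.50108783 -0.35847881  0.07      ] [ 0.48875151 -0.18774941  0.07      ] [ 0.43734981 -0.33779681  0.081     ]
45 1 [[544.19020801 351.37694204]]
45 -1 [[439.49838585 243.97163074]]
60 1 [[573.14756473 347.7799891 ]]
60 -1 [[444.95984593 215.64517544]]
90 1 [[625.15863797 320.28608667]]
90 -1 [[477.24603414 166.05038699]]
```

View pics/w1c.png

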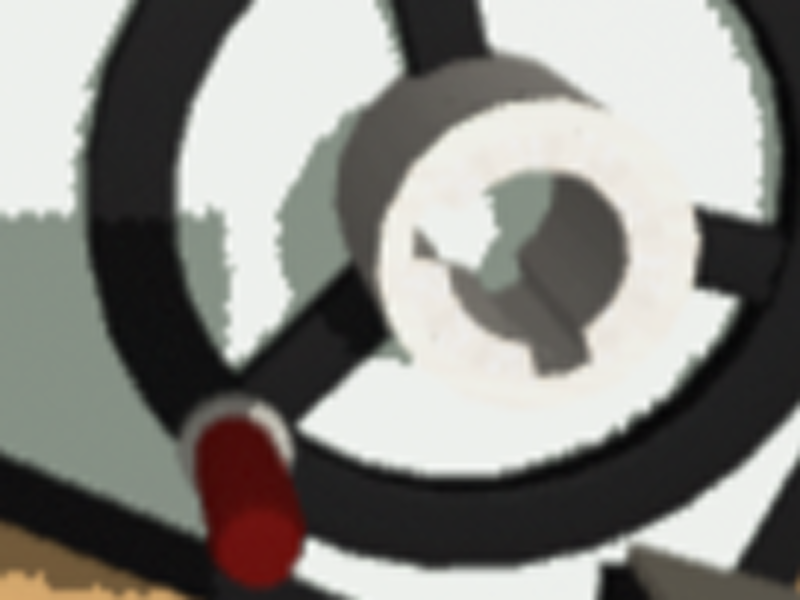

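```bash
python3 -m jog '[[0.5,0.2,-1,0,0,0],[0.5,0.2,-1,0,0,0],[0.5,0.2,-1,0,0,0],[0.5,0.2,-1,0,0,0],[0.4,0,-0.4,0,0,0],[0,0,0,0,0,0]]'
python3 - <<'E'
from h import *
s=arm.observe();print(s['clock'],s['tool_pos'])
w=arm.grab_frame("wrist");cv2.imwrite("pics/w2.png",w[...,::-1])
C=cam('wrist',s);q=proj(C,(.644,-.26,.07))[0];print(q)
x0=int(np.clip(q[0]-60,0,392));y0=int(np.clip(q[1]-45,0,294));print(x0,y0)
cv2.imwrite("pics/w2c.png",cv2.resize(w[y0:y0+90,x0:x0+120,::-1],(800,600),interpolation=cv2.INTER_CUBIC))
E
```

```text
clock: 1.87
tool_pos: [0.578, -0.2544, 0.1858]
tool_rot: [1.971, 0.455, -1.975]
wrist_force: [-0.5, 0.6, 1.6]
finger_gap: 0.0916
1.8667 [ 0.57803057 -0.25436875  0.18581274]
[308.71874407 117.29510212]
248 72
```

View pics/w2c.png

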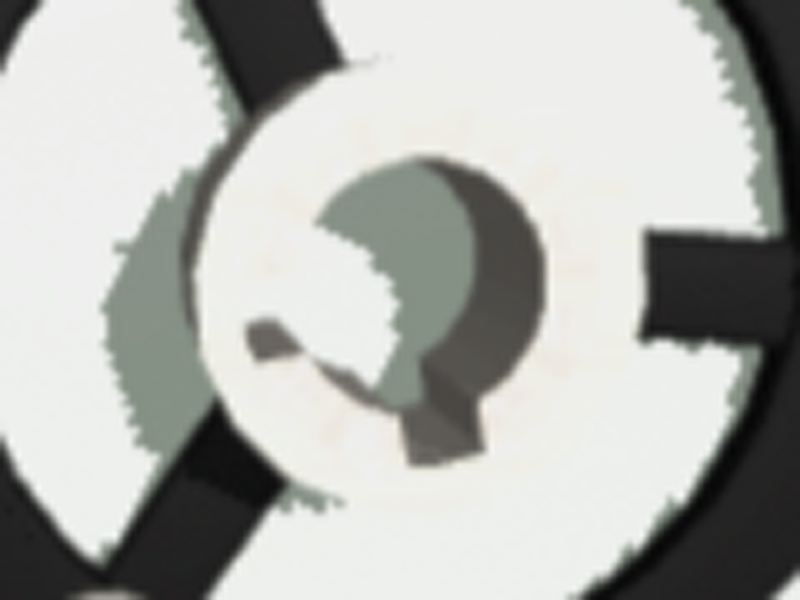

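```bash
cat >> h.py <<'E'
from scipy.linalg import logm,expm
np.set_printoptions(precision=3,suppress=True)
def cur(s=None):
    s=s or arm.observe();T=np.eye(4);T[:3,:3]=R.from_rotvec(s['tool_rot']).as_matrix();T[:3,3]=s['tool_pos'];return T
def frame(x,zh,p):
    x=np.array(x,float);x/=np.linalg.norm(x);z=np.array(zh,float);z-=z@x*x;z/=np.linalg.norm(z)
    T=np.eye(4);T[:3,:3]=np.c_[x,np.cross(z,x),z];T[:3,3]=p;return T
def screw(G,n=None,T=None):
    T=cur() if T is None else T
    M=np.linalg.inv(T)@G;w=R.from_matrix(M[:3,:3]).magnitude();L=logm(M).real
    n=n or int(np.ceil(max(w/.122,np.linalg.norm(M[:3,3])/.033,1)))
    while 1:
        d=expm(L/n);row=np.r_[d[:3,3]/.025,R.from_matrix(d[:3,:3]).as_rotvec()/.5]
        if abs(row).max()<=1 and np.linalg.norm(row[:3])*25<40: break
        n+=1
    print('n',n,'row',row.round(3).tolist(),'mid',(T@expm(L/2))[:3,3]);return G
E
python3 - <<'E'
from h import *
k=.64
T=cur();T1=frame([0,0,-1],[-.9,-.4358,0],[.4714,-.2829,.2488]) # pose of w1
s={'tool_rot':np.array([1.97018832,.45499943,-1.96937963]),'tool_pos':np.array([.471442,-.28286366,.24875283])}
C=cam('wrist',s)
hub=onz(C,534.5*k,277*k,.07);ht=onz(C,464.25*k,352.5*k,.081);hb=onz(C,460*k,321*k,.036);rim=onz(C,521*k,259.5*k,.030)
print(hub,rim,ht,hb)
for h in (ht,hb):
  for c in (hub,rim): d=h-c;print(np.hypot(*d[:2]),np.degrees(np.arctan2(d[1],d[0])))
D=cam('side');S=cam('scene');print('blower',onz(S,268*k,243*k,.07), onz(D,370*k,190*k,.13))
ax=np.array([-.486,.119,.866]);x=-ax;tip=np.array([.493,.275,.267])
Y=frame(x,[-.05,-1,0],tip+.1*ax)
T0=cur()
W=frame(np.array([0,0,-1])+x*.6,[-.6,-.8,0],[.40,-.05,.31])
screw(W);screw(Y,T=W)
E
```

```text
[ 0.501 -0.355  0.07 ] [ 0.503 -0.353  0.03 ] [ 0.441 -0.336  0.081] [ 0.446 -0.335  0.036]
0.06337165978424326 162.61372383123364
0.06481538898604099 164.18357244616823
0.05869808323065472 160.13179872663136
0.06006730964327291 161.88283939170304
blower [ 0.704 -0.37   0.07 ] [ 0.692 -0.363  0.13 ]
n 11 row [-0.525, -0.96, 0.019, -0.088, 0.022, 0.029] mid [ 0.504 -0.143  0.255]
n 14 row [-0.184, -0.19, -0.958, -0.08, 0.005, 0.047] mid [0.446 0.114 0.342]
```

```bash
python3 -m jog '[[-0.52,-0.96,0.02,-0.09,0.02,0.03],[-0.52,-0.96,0.02,-0.09,0.02,0.03],[-0.52,-0.96,0.02,-0.09,0.02,0.03],[-0.52,-0.96,0.02,-0.09,0.02,0.03],[-0.52,-0.96,0.02,-0.09,0.02,0.03],[-0.52,-0.96,0.02,-0.09,0.02,0.03],[-0.52,-0.96,0.02,-0.09,0.02,0.03],[-0.52,-0.96,0.02,-0.09,0.02,0.03],[-0.52,-0.96,0.02,-0.09,0.02,0.03],[-0.52,-0.96,0.02,-0.09,0.02,0.03],[-0.52,-0.96,0.02,-0.09,0.02,0.03]]'
python3 - <<'E'
from h import *
ax=np.array([-.486,.119,.866]);x=-ax;tip=np.array([.493,.275,.267])
Y=frame(x,[-.05,-1,0],tip+.1*ax);screw(Y);print(cur())
E
```

```text
clock: 2.83
tool_pos: [0.3983, -0.0511, 0.3099]
tool_rot: [1.737, 0.697, -1.479]
wrist_force: [0.0, 0.3, 0.2]
finger_gap: 0.0922
n 14 row [-0.188, -0.179, -0.963, -0.078, 0.007, 0.047] mid [0.445 0.113 0.341]
[[ 0.188  0.793 -0.58   0.398]
 [-0.057 -0.58  -0.812 -0.051]
 [-0.98   0.186 -0.064  0.31 ]
 [ 0.     0.     0.     1.   ]]
```

```bash
python3 -m jog '[[-0.19,-0.18,-0.96,-0.08,0.01,0.05],[-0.19,-0.18,-0.96,-0.08,0.01,0.05],[-0.19,-0.18,-0.96,-0.08,0.01,0.05],[-0.19,-0.18,-0.96,-0.08,0.01,0.05],[-0.19,-0.18,-0.96,-0.08,0.01,0.05],[-0.19,-0.18,-0.96,-0.08,0.01,0.05],[-0.19,-0.18,-0.96,-0.08,0.01,0.05],[-0.19,-0.18,-0.96,-0.08,0.01,0.05],[-0.19,-0.18,-0.96,-0.08,0.01,0.05],[-0.19,-0.18,-0.96,-0.08,0.01,0.05],[-0.19,-0.18,-0.96,-0.08,0.01,0.05],[-0.19,-0.18,-0.96,-0.08,0.01,0.05]]'
python3 -m jog '[[-0.19,-0.18,-0.96,-0.08,0.01,0.05],[-0.19,-0.18,-0.96,-0.08,0.01,0.05],[0,0,0,0,0,0],[0,0,0,0,0,0]]'
python3 - <<'E'
from h import *
s=arm.observe();print(s['clock'],cur(s),s['qpos'])
w=arm.grab_frame("wrist");cv2.imwrite("pics/w3.png",w[...,::-1])
C=cam('wrist',s);q=proj(C,(.493,.275,.267))[0];print(q);np.savez('w3.npz',K=C[0],R=C[1],p=C[2])
cv2.imwrite("pics/w3x.png",cv2.resize(w[:,:,::-1],(800,600),interpolation=cv2.INTER_CUBIC))
E
```

```text
clock: 3.83
tool_pos: [0.4474, 0.2364, 0.3537]
tool_rot: [1.44, 0.714, -0.964]
wrist_force: [0.2, 1.0, 0.3]
finger_gap: 0.0921
clock: 4.17
tool_pos: [0.4414, 0.284, 0.3553]
tool_rot: [1.39, 0.715, -0.883]
wrist_force: [-0.5, -0.2, 0.3]
finger_gap: 0.0919
4.1667 [[ 0.51   0.857 -0.078  0.441]
 [-0.103 -0.029 -0.994  0.284]
 [-0.854  0.515  0.073  0.355]
 [ 0.     0.     0.     1.   ]] [ 0.856 -0.307 -1.533  2.008  0.17   0.81  -0.884]
[260.717 194.991]
```

View pics/w3x.png

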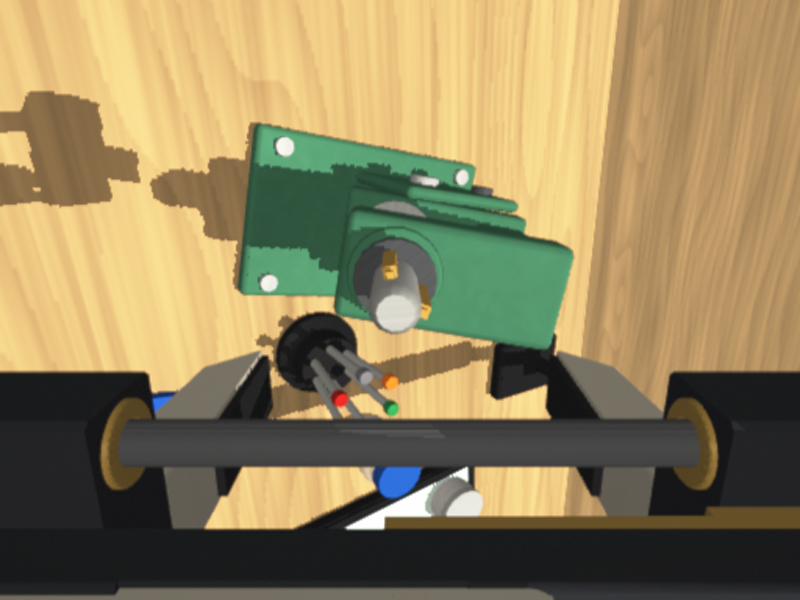

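```bash
python3 - <<'E'
import cv2
w=cv2.imread('pics/w3.png');cv2.imwrite('pics/w3c.png',cv2.resize(w[138:222,200:312],(784,588),interpolation=cv2.INTER_CUBIC))
E
```

```text
(no output)
```

View pics/w3c.png

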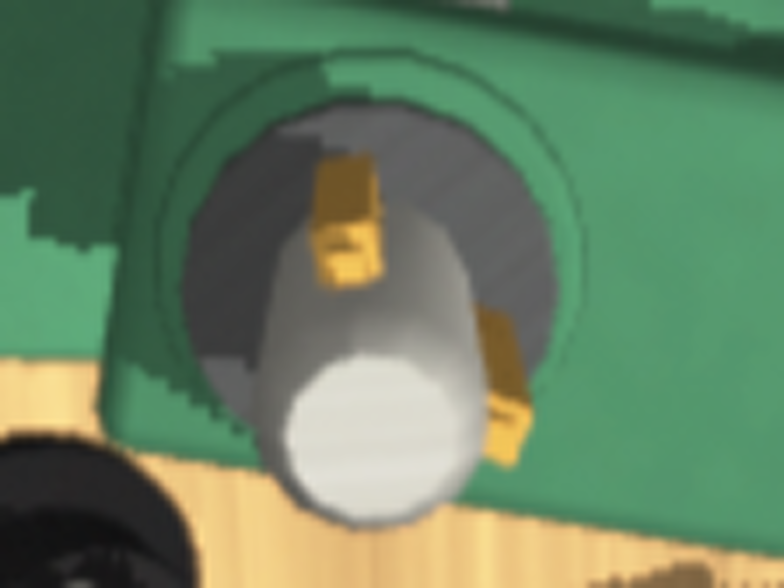

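```bash
cat > fit.py <<'E'
from h import *
from scipy.optimize import least_squares
d=np.load('w3.npz');C=(d['K'],d['R'],d['p']);S=cam('scene');D=cam('side');k=.64
o=np.array([200,138.])
def fr(yaw):
    x=np.array([np.cos(yaw),np.sin(yaw),0]);a=-.5*x+np.array([0,0,np.sqrt(.75)])
    e1=-(np.sqrt(.75)*x+.5*np.array([0,0,1]));return a,e1,np.cross(a,e1) # e1: down the slope to front
def pts(v):
    a,e1,e2=fr(v[3]);f=v[:3];r=lambda an:np.cos(an)*e1+np.sin(an)*e2
    return [f+.064*a,f,f+.048*a+.0185*r(v[4]+np.pi/3),f+.048*a+.0185*r(v[4]-np.pi/3)]
def res(v,swap=0):
    P=pts(v);q=proj(C,P);m=[(374,440),(368,286),(346,226),(523,437)]
    if swap:m[2],m[3]=m[3],m[2]
    r=[(q[i]-o-np.array(m[i])/7) for i in range(4)]
    r+=[(proj(S,P[0])[0]-np.array([545,298])*k)/2,(proj(D,P[0])[0]-np.array([440,408])*k)/2,[(v[3]+.24)/.02]*1]
    return np.concatenate([np.ravel(x) for x in r])
best=min((least_squares(res,[.525,.267,.21,-.24,p],args=(w,)) for p in np.arange(0,6.3,.7) for w in (0,1)),key=lambda s:s.cost)
v=best.x
if __name__=='__main__':
    print(best.cost,v,np.degrees(v[3:]),best.fun.round(2))
    a,e1,e2=fr(v[3]);print('axis',a,'home',v[:3]+.025*a,'tip',v[:3]+.064*a,'xdir',np.cos(v[4])*e1+np.sin(v[4])*e2)
E
python3 fit.py
```

```text
2.48744106647159 [ 0.52   0.264  0.208 -0.235  4.004] [-13.438 229.393] [-0.13 -1.52  0.62  0.17 -0.22  0.95 -0.    0.43 -0.07 -0.08  1.    0.04
  0.27]
axis [-0.486  0.116  0.866] home [0.508 0.267 0.229] tip [0.489 0.271 0.263] xdir [0.725 0.607 0.325]
```

```bash
python3 - <<'E'
from h import *
r=np.radians
W=frame([.2,-.02,-1],[np.cos(r(-48)),np.sin(r(-48)),0],[.395,-.02,.32])
G=frame([0,0,-1],[np.cos(r(2)),np.sin(r(2)),0],[.502,-.354,.15])
screw(W);screw(G,T=W)
E
```

```text
n 12 row [0.071, -0.5, 0.927, -0.128, 0.033, -0.05] mid [0.391 0.137 0.328]
n 12 row [0.582, -0.911, 0.768, -0.147, 0.033, -0.01] mid [ 0.415 -0.197  0.235]
```

```bash
python3 -m jog '[[0.07,-0.5,0.93,-0.13,0.03,-0.05],[0.07,-0.5,0.93,-0.13,0.03,-0.05],[0.07,-0.5,0.93,-0.13,0.03,-0.05],[0.07,-0.5,0.93,-0.13,0.03,-0.05],[0.07,-0.5,0.93,-0.13,0.03,-0.05],[0.07,-0.5,0.93,-0.13,0.03,-0.05],[0.07,-0.5,0.93,-0.13,0.03,-0.05],[0.07,-0.5,0.93,-0.13,0.03,-0.05],[0.07,-0.5,0.93,-0.13,0.03,-0.05],[0.07,-0.5,0.93,-0.13,0.03,-0.05],[0.07,-0.5,0.93,-0.13,0.03,-0.05],[0.07,-0.5,0.93,-0.13,0.03,-0.05]]'
python3 - <<'E'
from h import *
r=np.radians
G=frame([0,0,-1],[np.cos(r(2)),np.sin(r(2)),0],[.502,-.354,.15])
screw(G);print(cur(),arm.observe()['qpos'])
E
```

```text
clock: 5.22
tool_pos: [0.3944, -0.0165, 0.3241]
tool_rot: [0.679, 1.262, -0.597]
wrist_force: [-0.2, 0.4, 0.4]
finger_gap: 0.0918
n 12 row [0.607, -0.921, 0.765, -0.146, 0.035, -0.008] mid [ 0.415 -0.196  0.237]
[[ 0.206  0.734  0.647  0.394]
 [-0.036  0.667 -0.744 -0.017]
 [-0.978  0.13   0.164  0.324]
 [ 0.     0.     0.     1.   ]] [ 0.136 -0.218 -0.174  2.184  0.008  0.966  0.686]
```

```bash
python3 -m jog '[[0.6,-0.92,0.76,-0.15,0.03,-0.01],[0.6,-0.92,0.76,-0.15,0.03,-0.01],[0.6,-0.92,0.76,-0.15,0.03,-0.01],[0.6,-0.92,0.76,-0.15,0.03,-0.01],[0.6,-0.92,0.76,-0.15,0.03,-0.01],[0.6,-0.92,0.76,-0.15,0.03,-0.01],[0.6,-0.92,0.76,-0.15,0.03,-0.01],[0.6,-0.92,0.76,-0.15,0.03,-0.01],[0.6,-0.92,0.76,-0.15,0.03,-0.01],[0.6,-0.92,0.76,-0.15,0.03,-0.01],[0.6,-0.92,0.76,-0.15,0.03,-0.01],[0,0,0,0,0,0]]'
python3 - <<'E'
from h import *
r=np.radians
G=frame([0,0,-1],[np.cos(r(2)),np.sin(r(2)),0],[.502,-.354,.14])
screw(G);s=arm.observe();print(cur(s),s['qpos'])
w=arm.grab_frame("wrist");cv2.imwrite("pics/w4.png",w[...,::-1]);cv2.imwrite("pics/w4x.png",cv2.resize(w[:,:,::-1],(800,600),interpolation=cv2.INTER_CUBIC))
C=cam('wrist',s);np.savez('w4.npz',K=C[0],R=C[1],p=C[2])
print(proj(C,[(.502,-.354,.07),(.442,-.336,.081),(.442,-.336,.036)])/.64)
E
```

```text
clock: 6.22
tool_pos: [0.4868, -0.3325, 0.1677]
tool_rot: [0.002, 1.533, -0.029]
wrist_force: [0.0, -0.5, -0.0]
finger_gap: 0.0916
n 2 row [0.568, -0.421, 0.29, -0.055, 0.037, 0.018] mid [ 0.494 -0.343  0.154]
[[ 0.037  0.02   0.999  0.487]
 [-0.017  1.    -0.02  -0.332]
 [-0.999 -0.017  0.037  0.168]
 [ 0.     0.     0.     1.   ]] [ 0.425  0.432  0.166  1.831 -0.1    0.846  2.19 ]
[[366.649 334.339]
 [400.153 212.581]
 [402.958 197.644]]
```

View pics/w4x.png

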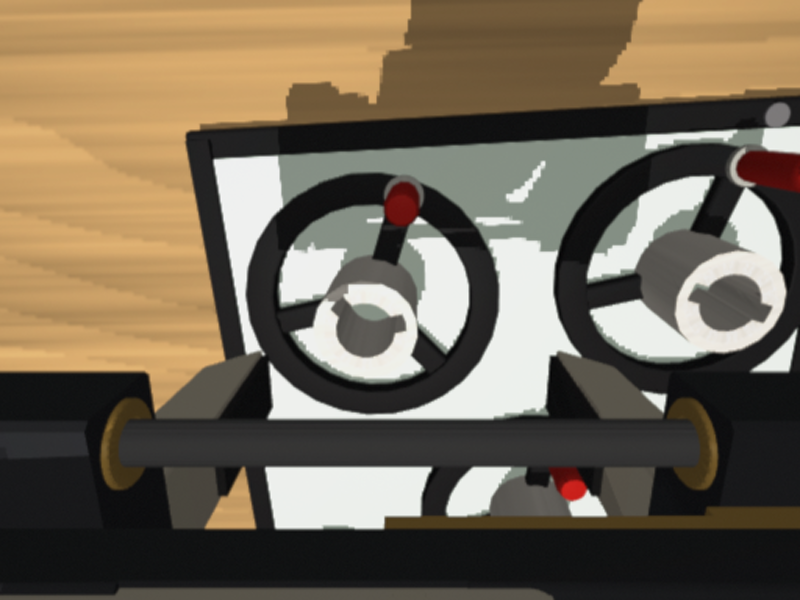

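```bash
python3 - <<'E'
from h import *
d=np.load('w4.npz');C=(d['K'],d['R'],d['p']);k=.64
f=lambda u,v,z:onz(C,u*k,v*k,z)
hub=f(366,329,.07);rim=f(372.5,292.5,.026);print(hub,rim)
c=(hub+rim)/2
for p in (f(404,192,.036),f(402,212,.081)):
  for q in (hub,rim):
    e=p-q;print('handle',np.hypot(*e[:2]),np.degrees(np.arctan2(e[1],e[0])))
for u,v in ((337,300),(404,322)):
  e=f(u,v,.07)-hub;print('key',np.hypot(*e[:2]),np.degrees(np.arctan2(e[1],e[0])))
# fine: threshold keyways in raw image
w=cv2.imread('pics/w4.png');g=cv2.cvtColor(w,cv2.COLOR_BGR2GRAY)
# sample ring r=17.5mm about hub centre at z=.07 for several centre guesses
for dx,dy in ((0,0),(.0,.001),(.001,0),(0,-.001),(-.001,0)):
  an=np.radians(np.arange(0,360,4));P=np.c_[hub[0]+dx+.0172*np.cos(an),hub[1]+dy+.0172*np.sin(an),np.full(an.size,.07)]
  q=proj(C,P).astype(np.float32);val=cv2.remap(g,q[:,:1],q[:,1:],cv2.INTER_LINEAR).ravel()
  if dx==dy==0: print(list(zip(range(0,360,4),val.tolist())))
  dk=val<190;a=np.arange(0,360,4)[dk];print(dx,dy,a.tolist())
E
```

```text
[ 0.499 -0.354  0.07 ] [ 0.495 -0.355  0.026]
handle 0.06290757117998064 162.63570895667115
handle 0.0593151171797156 161.2183329023173
handle 0.060517871303745474 161.7338687099742
handle 0.05695119872207846 160.20063825595153
key 0.0197085353708328 -138.95352967465672
key 0.01854842395225011 100.31120956757809
[(0, 236), (4, 238), (8, 237), (12, 237), (16, 234), (20, 233), (24, 235), (28, 236), (32, 235), (36, 236), (40, 237), (44, 237), (48, 237), (52, 235), (56, 234), (60, 236), (64, 237), (68, 238), (72, 237), (76, 236), (80, 235), (84, 206), (88, 107), (92, 90), (96, 89), (100, 89), (104, 88), (108, 88), (112, 101), (116, 190), (120, 236), (124, 238), (128, 238), (132, 238), (136, 239), (140, 238), (144, 238), (148, 236), (152, 236), (156, 238), (160, 238), (164, 238), (168, 239), (172, 238), (176, 238), (180, 236), (184, 236), (188, 239), (192, 239), (196, 238), (200, 237), (204, 236), (208, 222), (212, 123), (216, 84), (220, 83), (224, 84), (228, 83), (232, 83), (236, 88), (240, 164), (244, 231), (248, 236), (252, 236), (256, 238), (260, 239), (264, 238), (268, 238), (272, 236), (276, 234), (280, 236), (284, 237), (288, 237), (292, 237), (296, 237), (300, 237), (304, 237), (308, 233), (312, 234), (316, 236), (320, 237), (324, 236), (328, 238), (332, 237), (336, 237), (340, 236), (344, 233), (348, 235), (352, 237), (356, 237)]
0 0 [88, 92, 96, 100, 104, 108, 112, 212, 216, 220, 224, 228, 232, 236, 240]
0.0 0.001 [88, 92, 96, 100, 104, 108, 112, 116, 216, 220, 224, 228, 232, 236, 240]
0.001 0 [92, 96, 100, 104, 108, 112, 116, 208, 212, 216, 220, 224, 228, 232, 236]
0 -0.001 [84, 88, 92, 96, 100, 104, 108, 112, 208, 212, 216, 220, 224, 228, 232, 236]
-0.001 0 [84, 88, 92, 96, 100, 104, 108, 112, 216, 220, 224, 228, 232, 236, 240]
```

```bash
python3 - <<'E'
from h import *
r=np.radians
G=frame([0,0,-1],[np.cos(r(2.5)),np.sin(r(2.5)),0],[.500,-.354,.13])
screw(G,3)
E
```

```text
n 3 row [0.525, -0.311, 0.177, -0.044, 0.025, 0.011] mid [ 0.493 -0.342  0.15 ]
```

```bash
python3 -m jog '[[0.525,-0.31,0.18,-0.044,0.025,0.011],[0.525,-0.31,0.18,-0.044,0.025,0.011],[0.525,-0.31,0.18,-0.044,0.025,0.011],[0,0,0,0,0,0],[0,0,0,0,0,0]]'
python3 - <<'E'
from h import *
r=np.radians
G=frame([0,0,-1],[np.cos(r(2.5)),np.sin(r(2.5)),0],[.500,-.354,.058])
screw(G,6);print(cur())
E
```

```text
clock: 6.68
tool_pos: [0.5004, -0.3514, 0.1327]
tool_rot: [-0.034, 1.568, 0.035]
wrist_force: [-0.1, 0.5, 0.5]
finger_gap: 0.0915
n 6 row [0.498, -0.017, -0.004, -0.0, 0.001, -0.0] mid [ 0.5   -0.353  0.095]
[[ 0.002 -0.044  0.999  0.5  ]
 [ 0.001  0.999  0.044 -0.351]
 [-1.     0.     0.002  0.133]
 [ 0.     0.     0.     1.   ]]
```

```bash
python3 -m jog '[[0.5,-0.02,0,0,0,0],[0.5,-0.02,0,0,0,0],[0.5,-0.02,0,0,0,0],[0.5,-0.02,0,0,0,0],[0.5,-0.02,0,0,0,0],[0.49,-0.02,0,0,0,0],[0,0,0,0,0,0],[0,0,0,0,0,0]]'
python3 -m jog '[[0,0,0,0,0,0],[0,0,0,0,0,0],[0,0,0,0,0,0],[0,0,0,0,0,0],[0,0,0,0,0,0],[0,0,0,0,0,0]]' 0
```

```text
clock: 7.35
tool_pos: [0.5008, -0.3548, 0.0562]
tool_rot: [-0.034, 1.57, 0.036]
wrist_force: [-0.4, -0.4, 1.0]
finger_gap: 0.0919
clock: 7.85
tool_pos: [0.5019, -0.3554, 0.058]
tool_rot: [-0.036, 1.567, 0.035]
wrist_force: [0.5, -0.3, -0.2]
finger_gap: 0.0566
```

```bash
python3 -m jog '[[0,0,0,0,0,0],[0,0,0,0,0,0],[0,0,0,0,0,0],[0,0,0,0,0,0]]'
python3 -m jog '[[-0.3,0,0,0,0,0],[-0.6,0,0,0,0,0],[-0.8,0,0,0,0,0],[-0.8,0,0,0,0,0],[-0.8,0,0,0,0,0],[-0.8,0,0,0,0,0],[-0.5,0,0,0,0,0],[0,0,0,0,0,0],[0,0,0,0,0,0]]'
python3 - <<'E'
from h import *
s=arm.observe();print(cur(s),s['qpos'])
w=arm.grab_frame("wrist");cv2.imwrite("pics/w5.png",w[...,::-1])
E
```

```text
clock: 8.18
tool_pos: [0.5018, -0.3553, 0.0579]
tool_rot: [-0.036, 1.567, 0.035]
wrist_force: [-1.0, 0.1, 2.1]
finger_gap: 0.0493
clock: 8.93
tool_pos: [0.5015, -0.3553, 0.1729]
tool_rot: [-0.036, 1.567, 0.035]
wrist_force: [-0.4, -0.0, -4.1]
finger_gap: 0.0498
[[ 0.004 -0.045  0.999  0.502]
 [-0.001  0.999  0.045 -0.355]
 [-1.    -0.001  0.004  0.173]
 [ 0.     0.     0.     1.   ]] [ 0.455  0.485  0.157  1.731 -0.093  0.93   2.265]
```

```bash
python3 - <<'E'
from h import *
from scipy.optimize import least_squares
w=cv2.imread('pics/w5.png');hs=cv2.cvtColor(w,cv2.COLOR_BGR2HSV)
m=((hs[...,0]<8)|(hs[...,0]>172))&(hs[...,1]>140)&(hs[...,2]>50)
n,l,st,ce=cv2.connectedComponentsWithStats(m.astype(np.uint8))
for i in range(1,n):
    if st[i,4]>60: print(i,st[i],ce[i])
H=np.array(arm.camera_info('wrist')['hand_eye']);K=arm.camera_info('wrist')['intrinsics'];C=(K,H[:3,:3],H[:3,3])
def sil(y,z):
    # wheel underside 38mm ahead of TCP along tool x ; handle 16..61 above
    t=np.linspace(0,2*np.pi,40);P=[]
    for h in (.016,.061): P.append(np.c_[np.full(40,.038-h),y+.008*np.cos(t),z+.008*np.sin(t)])
    im=np.zeros((384*4,512*4),np.uint8);cv2.fillConvexPoly(im,cv2.convexHull((proj(C,np.vstack(P))*4+2).astype(np.int32)),1)
    ys,xs=np.nonzero(im);return xs.mean()/4,ys.mean()/4,xs.min()/4,xs.max()/4,ys.min()/4,ys.max()/4
a=np.radians(162.5-2.6);# handle in tool: z=cos, y=+sin (tool y=+world y)
print('pred',sil(.062*np.sin(a),.062*np.cos(a)-.0015),.062*np.sin(a),.062*np.cos(a))
np.save('m5.npy',l)
E
```

```text
1 [495  98  17  21 273] [504.33  107.883]
2 [ 293  113   53   49 1896] [318.897 136.678]
pred (np.float64(318.0415424032101), np.float64(138.1680877887431), np.float64(289.0), np.float64(346.75), np.float64(111.0), np.float64(166.0)) 0.0213069010643082 -0.058223843629871964
```

```bash
cat > goal.py <<'E'
from fit import *
a,e1,e2=fr(v[3]);xd=np.cos(v[4])*e1+np.sin(v[4])*e2;home=v[:3]+.025*a
B=np.radians(159.7);OFF=np.array([.013,0,-.0018])
def goal(h,dphi=0,dpos=(0,0,0)):
    z=R.from_rotvec(a*(np.radians(dphi)-B)).apply(xd)
    G=frame(-a,z,[0,0,0]);G[:3,3]=home+np.array(dpos)+h*a-G[:3,:3]@OFF;return G
E
python3 - <<'E'
from goal import *
G=goal(.074);print(G)
r=np.radians
W=frame([.2,-.02,-1],[np.cos(r(-60)),np.sin(r(-60)),0],[.395,-.04,.32])
screw(W);screw(G,T=W)
E
```

```text
[[ 0.486  0.709 -0.51   0.464]
 [-0.116 -0.526 -0.842  0.275]
 [-0.866  0.469 -0.174  0.304]
 [ 0.     0.     0.     1.   ]]
n 12 row [-0.496, 0.851, -0.78, 0.183, -0.032, 0.014] mid [ 0.407 -0.211  0.245]
n 14 row [0.107, 0.192, -0.947, 0.155, -0.013, 0.047] mid [0.387 0.126 0.297]
```

```bash
python3 -m jog '[[-0.5,0.85,-0.78,0.18,-0.03,0.014],[-0.5,0.85,-0.78,0.18,-0.03,0.014],[-0.5,0.85,-0.78,0.18,-0.03,0.014],[-0.5,0.85,-0.78,0.18,-0.03,0.014],[-0.5,0.85,-0.78,0.18,-0.03,0.014],[-0.5,0.85,-0.78,0.18,-0.03,0.014],[-0.5,0.85,-0.78,0.18,-0.03,0.014],[-0.5,0.85,-0.78,0.18,-0.03,0.014],[-0.5,0.85,-0.78,0.18,-0.03,0.014],[-0.5,0.85,-0.78,0.18,-0.03,0.014],[-0.5,0.85,-0.78,0.18,-0.03,0.014],[-0.5,0.85,-0.78,0.18,-0.03,0.014]]'
python3 - <<'E'
from goal import *
screw(goal(.074));print(cur()[:3,3],arm.observe()['qpos'])
E
```

```text
clock: 9.98
tool_pos: [0.391, -0.04, 0.3214]
tool_rot: [0.857, 1.24, -0.724]
wrist_force: [1.4, 0.6, -3.0]
finger_gap: 0.0497
n 14 row [0.12, 0.209, -0.947, 0.157, -0.015, 0.049] mid [0.384 0.127 0.298]
[ 0.391 -0.04   0.321] [ 0.118 -0.208 -0.077  2.181 -0.014  0.978  0.575]
```

```bash
python3 -m jog '[[0.12,0.21,-0.95,0.157,-0.015,0.049],[0.12,0.21,-0.95,0.157,-0.015,0.049],[0.12,0.21,-0.95,0.157,-0.015,0.049],[0.12,0.21,-0.95,0.157,-0.015,0.049],[0.12,0.21,-0.95,0.157,-0.015,0.049],[0.12,0.21,-0.95,0.157,-0.015,0.049],[0.12,0.21,-0.95,0.157,-0.015,0.049],[0.12,0.21,-0.95,0.157,-0.015,0.049],[0.12,0.21,-0.95,0.157,-0.015,0.049],[0.12,0.21,-0.95,0.157,-0.015,0.049],[0.12,0.21,-0.95,0.157,-0.015,0.049]]'
python3 - <<'E'
from goal import *
screw(goal(.074));print(cur()[:3,3],arm.observe()['qpos'])
E
```

```text
clock: 10.9
tool_pos: [0.4154, 0.2072, 0.296]
tool_rot: [1.606, 0.712, -1.062]
wrist_force: [0.6, -1.3, -3.4]
finger_gap: 0.0495
n 4 row [0.096, 0.175, -0.82, 0.136, -0.012, 0.04] mid [0.438 0.243 0.299]
[0.415 0.207 0.296] [ 0.299 -0.131 -0.987  2.196  0.335  0.738 -1.224]
```

```bash
python3 -m jog '[[-0.05,0.18,-0.82,0.136,-0.012,0.04],[0,0.18,-0.82,0.136,-0.012,0.04],[0.1,0.18,-0.82,0.136,-0.012,0.04],[0.1,0.18,-0.82,0.136,-0.012,0.04],[0,0,0,0,0,0],[0,0,0,0,0,0]]'
python3 - <<'E'
from goal import *
screw(goal(.07),3);T=cur();print(T,arm.observe()['qpos'])
w=arm.grab_frame("scene");b=arm.grab_frame("side")
C=cam('scene');D=cam('side')
def crop(i,C):
    q=proj(C,home+.05*a)[0].astype(int);c=i[max(q[1]-50,0):q[1]+50,q[0]-33:q[0]+33,::-1];return cv2.resize(c,(396,600),interpolation=cv2.INTER_CUBIC)
cv2.imwrite('pics/pre.png',np.hstack([crop(w,C),crop(b,D)]))
E
```

```text
clock: 11.4
tool_pos: [0.4582, 0.2708, 0.3067]
tool_rot: [1.811, 0.521, -1.154]
wrist_force: [-0.5, 0.3, -3.2]
finger_gap: 0.0493
n 3 row [0.114, 0.016, -0.086, 0.016, 0.001, 0.009] mid [0.462 0.273 0.304]
[[ 0.476  0.728 -0.494  0.458]
 [-0.111 -0.507 -0.855  0.271]
 [-0.872  0.461 -0.161  0.307]
 [ 0.     0.     0.     1.   ]] [ 0.224  0.166 -1.172  2.045  0.781  0.964 -1.93 ]
```

```bash
python3 -m jog '[[0.1,0.016,-0.086,0.016,0.001,0.009],[0.1,0.016,-0.086,0.016,0.001,0.009],[0.1,0.016,-0.086,0.016,0.001,0.009],[0.1,0,0,0,0,0],[0,0,0,0,0,0],[0,0,0,0,0,0]]'
python3 - <<'E'
from goal import *
T=cur();G=goal(.066);M=np.linalg.inv(T)@G;print(M[:3,3]/.025,R.from_matrix(M[:3,:3]).as_rotvec()/.5,arm.observe()['qpos'])
E
```

```text
clock: 12.0
tool_pos: [0.4683, 0.2735, 0.3022]
tool_rot: [1.836, 0.49, -1.149]
wrist_force: [0.9, -0.6, -2.8]
finger_gap: 0.0497
[ 0.165 -0.108  0.008] [-0.004 -0.002 -0.015] [ 0.18   0.201 -1.146  2.04   0.844  0.978 -2.008]
```

View pics/pre.png

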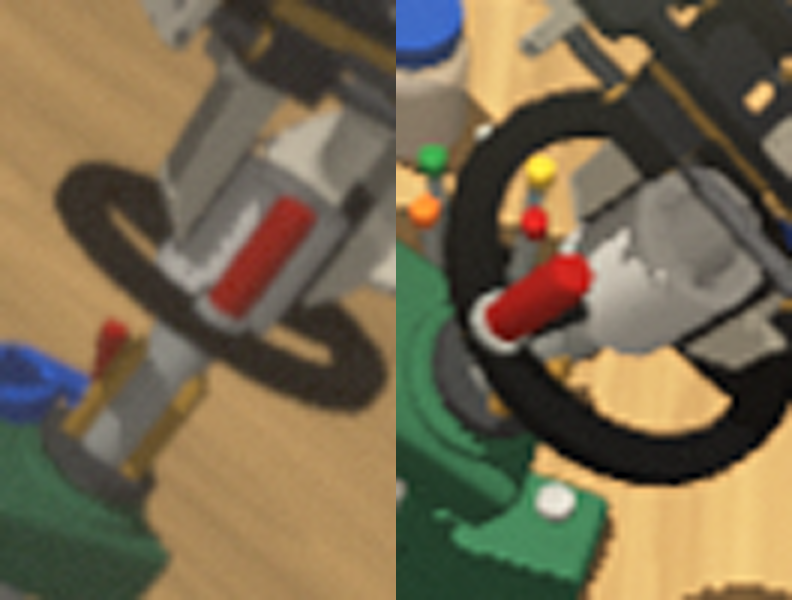

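```bash
python3 -m jog '[[0.08,-0.05,0.004,-0.002,-0.001,-0.007],[0.08,-0.05,0.004,-0.002,-0.001,-0.007],[0,0,0,0,0,0],[0.1,0,0,0,0,0],[0.1,0,0,0,0,0],[0,0,0,0,0,0]]'
python3 - <<'E'
from goal import *
T=cur();G=goal(.060);M=np.linalg.inv(T)@G;s=arm.observe();print(M[:3,3]/.025,R.from_matrix(M[:3,:3]).as_rotvec()/.5,s['wrist_force']@T[:3,:3],s['moment']@T[:3,:3])
E
```

```text
clock: 12.5
tool_pos: [0.4711, 0.2739, 0.2931]
tool_rot: [1.834, 0.498, -1.154]
wrist_force: [0.6, 0.6, -3.4]
finger_gap: 0.0498
[ 0.036 -0.005  0.018] [-0.001 -0.002  0.   ] [ 3.145 -1.449 -0.23 ] [ 0.018 -0.057 -0.831]
```

```bash
python3 -m jog '[[0.12,0,0.01,0,0,0],[0.12,0,0.01,0,0,0],[0.12,0,0,0,0,0],[0,0,0,0,0,0]]'
python3 - <<'E'
from goal import *
T=cur();G=goal(.052);M=np.linalg.inv(T)@G;s=arm.observe();print(M[:3,3]/.025,R.from_matrix(M[:3,:3]).as_rotvec()/.5,s['wrist_force']@T[:3,:3],s['moment']@T[:3,:3])
E
```

```text
clock: 12.83
tool_pos: [0.4754, 0.2728, 0.2852]
tool_rot: [1.835, 0.499, -1.153]
wrist_force: [2.6, 2.5, -4.3]
finger_gap: 0.0494
[-0.004 -0.003  0.013] [-0.001 -0.003  0.001] [ 4.675 -1.514 -2.695] [-0.026  0.467 -0.911]
```

```bash
python3 -m jog '[[0,0,-0.02,0,0,0],[0.12,0,-0.01,0,0,0],[0.12,0,0,0,0,0],[0,0,0,0,0,0]]'
python3 - <<'E'
from goal import *
T=cur();G=goal(.046);M=np.linalg.inv(T)@G;s=arm.observe();print(M[:3,3]/.025,R.from_matrix(M[:3,:3]).as_rotvec()/.5,s['wrist_force']@T[:3,:3],s['moment']@T[:3,:3])
E
```

```text
clock: 13.17
tool_pos: [0.4784, 0.2726, 0.28]
tool_rot: [1.834, 0.498, -1.154]
wrist_force: [1.0, 3.8, -4.2]
finger_gap: 0.0493
[-0.006  0.004  0.03 ] [-0.001 -0.002  0.001] [ 3.714 -3.272 -2.967] [ 0.044  0.346 -1.202]
```

```bash
python3 -m jog '[[0.1,-0.01,-0.02,0,0,0],[0.1,-0.01,-0.01,0,0,0],[0,0,0,0,0,0]]'
python3 - <<'E'
from goal import *
T=cur();G=goal(.041);M=np.linalg.inv(T)@G;s=arm.observe();print(M[:3,3]/.025,R.from_matrix(M[:3,:3]).as_rotvec()/.5,s['wrist_force']@T[:3,:3],s['moment']@T[:3,:3])
E
```

```text
clock: 13.42
tool_pos: [0.4809, 0.2722, 0.2755]
tool_rot: [1.834, 0.497, -1.155]
wrist_force: [0.5, 2.3, -3.6]
finger_gap: 0.0496
[-0.013  0.01   0.037] [-0.001  0.001 -0.   ] [ 3.125 -2.513 -1.552] [-0.015  0.115 -0.989]
```

```bash
python3 -m jog '[[0.2,-0.005,-0.01,0,0,0],[0.2,-0.005,0,0,0,0],[0.2,0,0,0,0,0],[0.2,0,0,0,0,0],[0,0,0,0,0,0]]'
python3 - <<'E'
from goal import *
T=cur();G=goal(.021);M=np.linalg.inv(T)@G;s=arm.observe();print(M[:3,3]/.025,R.from_matrix(M[:3,:3]).as_rotvec()/.5,s['wrist_force']@T[:3,:3],s['moment']@T[:3,:3])
E
```

```text
clock: 13.83
tool_pos: [0.4907, 0.2699, 0.2574]
tool_rot: [1.833, 0.497, -1.156]
wrist_force: [0.7, 0.1, -3.4]
finger_gap: 0.0495
[-0.04   0.022  0.036] [-0.001  0.002  0.001] [ 3.27  -1.095  0.17 ] [ 0.045 -0.207 -0.798]
```

```bash
python3 -m jog '[[0.2,0,0,0,0,0],[0.2,0,0,0,0,0],[0.2,0,0,0,0,0],[0.06,0,0,0,0,0],[0.06,0,0,0,0,0],[0,0,0,0,0,0]]'
python3 - <<'E'
from goal import *
T=cur();G=goal(.0);M=np.linalg.inv(T)@G;s=arm.observe();print(M[:3,3]/.025,R.from_matrix(M[:3,:3]).as_rotvec()/.5,s['wrist_force']@T[:3,:3],s['moment']@T[:3,:3])
E
```

```text
clock: 14.33
tool_pos: [0.4984, 0.2692, 0.2457]
tool_rot: [1.833, 0.493, -1.15]
wrist_force: [-20.4, -6.9, 26.0]
finger_gap: 0.0495
[0.241 0.01  0.087] [ 0.003 -0.001 -0.01 ] [-31.635   1.462  11.675] [-0.121 -2.505 -0.374]
```

```bash
python3 -m jog '[[-0.06,0,-0.03,0,0,0],[-0.04,0,-0.02,0,0,0],[0,0,0,0,0,0]]'
cat > meas.py <<'E'
from goal import *
def red(i,q,rad=40):
    hs=cv2.cvtColor(i,cv2.COLOR_RGB2HSV);m=((hs[...,0]<8)|(hs[...,0]>172))&(hs[...,1]>130)&(hs[...,2]>50)
    n,l,st,ce=cv2.connectedComponentsWithStats(m.astype(np.uint8))
    c=[(np.hypot(*(ce[j]-q)),st[j,4],ce[j],st[j,:4]) for j in range(1,n) if st[j,4]>25];return sorted(c,key=lambda t:t[0])[:2]
def handle(q0=None):
    P=home+.0135*a+.062*xd if q0 is None else q0;o=[]
    for n in ('scene','side'):
        C=cam(n);i=arm.grab_frame(n);cv2.imwrite(f'pics/last_{n}.png',i[...,::-1]);r=red(i,proj(C,P)[0]);print(n,proj(C,P)[0],[(x[0],x[1],x[2].round(1),x[3]) for x in r]);o.append((C,*r[0][2]))
    H=tri(o);d=H-home;print('H',H,'h',d@a-.0135,'rad',np.hypot(d@xd,d@np.cross(a,xd)),'ang',np.degrees(np.arctan2(d@np.cross(a,xd),d@xd)));return H
E
python3 - <<'E'
from meas import *
handle();T=cur();s=arm.observe();print(s['clock'],s['wrist_force']@T[:3,:3],(np.linalg.inv(T)@goal(0))[:3,3])
E
```

```text
clock: 14.58
tool_pos: [0.4985, 0.2696, 0.2459]
tool_rot: [1.834, 0.496, -1.153]
wrist_force: [-6.9, -2.3, 5.9]
finger_gap: 0.0499
scene [338.649 207.828] [(np.float64(2.805884691370216), np.int32(134), array([340.7, 206. ]), array([333, 197,  16,  19], dtype=int32)), (np.float64(82.2472563333004), np.int32(36), array([267.8, 166.1]), array([266, 161,   4,  11], dtype=int32))]
side [253.902 273.042] [(np.float64(1.8063963946668051), np.int32(123), array([255.2, 271.8]), array([248, 265,  15,  14], dtype=int32)), (np.float64(96.38412237317183), np.int32(32), array([347.7, 250.8]), array([345, 245,   7,  10], dtype=int32))]
H [0.543 0.307 0.267] h 0.00654930414201133 rad 0.06258032859384259 ang 0.1789069709352072
14.6833 [-10.237  -1.178   4.046] [0.006 0.    0.003]
```

```bash
python3 - <<'E'
from goal import *
def crop(n):
    i=cv2.imread(f'pics/last_{n}.png');q=proj(cam(n),home)[0].astype(int);c=i[q[1]-35:q[1]+35,q[0]-23:q[0]+23];return cv2.resize(c,(394,600),interpolation=cv2.INTER_CUBIC)
cv2.imwrite('pics/in.png',np.hstack([crop('scene'),crop('side')]))
E
```

```text
(no output)
```

View pics/in.png

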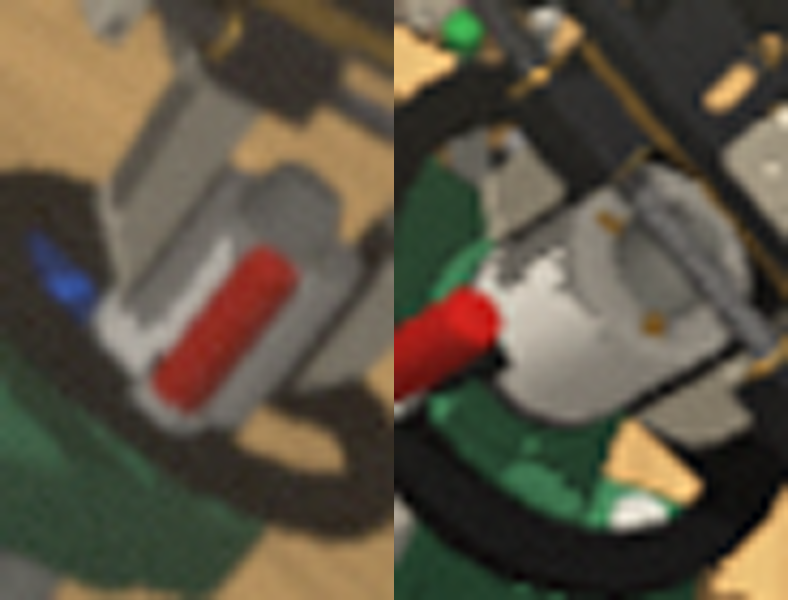

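```bash
python3 -m jog '[[0.05,0,0,0.1,0,0],[0,0,0,0,0,0],[0,0,0,-0.1,0,0],[0,0,0,-0.1,0,0],[0,0,0,0,0,0],[0,0,0,0.1,0,0],[0,0,0,0,0,0]]'
python3 - <<'E'
from goal import *
T=cur();s=arm.observe();print(s['clock'],s['wrist_force']@T[:3,:3],(np.linalg.inv(T)@goal(0))[:3,3])
# bias check of scene/side: red handle of B at the start, and depth of tip in w3
from meas import red
i0={n:cv2.imread(f'pics/{n}0.png')[...,::-1].copy() for n in ('scene','side')}
P=np.array([.441,-.3355,.0585]);o=[]
for n in i0: r=red(i0[n],proj(cam(n),P)[0])[0];o.append((cam(n),*r[2]));print(n,r[1:])
print('B handle',tri(o))
q=(v[:3]+.057*a-C[2])@C[1];print('depth model',-q[2])
E
```

```text
clock: 15.27
tool_pos: [0.4987, 0.27, 0.2458]
tool_rot: [1.835, 0.494, -1.153]
wrist_force: [-14.5, -3.8, 16.4]
finger_gap: 0.0494
15.2667 [-20.832  -0.536   7.762] [0.006 0.    0.003]
scene (np.int32(32), array([241.938, 144.625]), array([240, 140,   4,  11], dtype=int32))
side (np.int32(41), array([307.488, 148.195]), array([306, 143,   4,  12], dtype=int32))
B handle [ 0.441 -0.338  0.058]
depth model 0.2597303898096418
```

```bash
python3 - <<'E'
from goal import *
y=np.cross(a,xd)
for n in ('scene','side'):
    i=cv2.imread(f'pics/{n}0.png');hs=cv2.cvtColor(i,cv2.COLOR_BGR2HSV);Cn=cam(n)
    for nm,off in (('axis',0*a),('k+',.016*(xd*.5+y*.866)),('k-',.016*(xd*.5-y*.866))):
        ss=np.arange(-.016,.084,.004);q=proj(Cn,[v[:3]+s*a+off for s in ss]).astype(np.float32)
        p=cv2.remap(hs,q[:,:1],q[:,1:],cv2.INTER_NEAREST)[:,0]
        print(n,nm,' '.join(f'{int(s*1e3)}:{h},{S},{V}' for s,(h,S,V) in zip(ss+1e-6,p)))
E
```

```text
scene axis -15:66,87,97 -11:57,57,80 -7:33,32,72 -3:11,29,71 0:26,26,77 4:21,17,103 8:27,21,134 12:26,15,133 16:24,19,133 20:27,17,136 24:27,19,133 28:23,22,137 32:21,24,138 36:23,22,137 40:22,20,137 44:20,22,138 48:18,18,139 52:20,23,133 56:23,17,135 60:23,22,139 64:27,19,145 68:25,21,143 72:17,35,139 76:17,121,167 80:17,119,169
scene k+ -15:59,71,90 -11:63,69,89 -7:41,66,62 -3:28,53,58 0:19,32,63 4:16,74,89 8:19,153,142 12:19,162,151 16:19,157,149 20:19,156,152 24:19,162,151 28:19,163,152 32:20,159,154 36:19,159,156 40:20,158,152 44:19,160,150 48:19,161,155 52:19,143,143 56:18,121,131 60:17,86,127 64:17,107,150 68:17,121,167 72:18,122,173 76:18,122,175 80:17,115,168
scene k- -15:65,81,95 -11:65,88,101 -7:67,75,88 -3:36,36,70 0:9,25,72 4:17,57,81 8:19,148,122 12:19,157,135 16:20,146,136 20:18,141,137 24:18,158,134 28:19,159,141 32:18,163,139 36:19,159,136 40:20,163,139 44:20,158,140 48:19,161,144 52:18,139,154 56:18,125,171 60:17,117,178 64:17,115,179 68:18,117,178 72:17,120,174 76:17,120,174 80:17,122,169
side axis -15:23,15,68 -11:26,22,83 -7:22,26,106 -3:21,30,134 0:23,32,128 4:2
[... 239 characters left out ...]
87 80:25,25,184
side k+ -15:58,73,49 -11:8,24,43 -7:15,20,51 -3:30,7,69 0:21,34,75 4:18,161,122 8:18,183,117 12:18,176,132 16:18,178,110 20:18,174,126 24:19,177,173 28:18,173,140 32:18,176,151 36:17,177,134 40:18,180,146 44:17,177,127 48:18,179,165 52:19,181,166 56:19,175,160 60:18,147,165 64:19,33,86 68:18,78,88 72:22,43,88 76:16,129,170 80:17,123,189
side k- -15:48,39,65 -11:10,12,63 -7:25,22,70 -3:30,18,70 0:20,31,73 4:18,155,110 8:18,180,125 12:17,180,123 16:18,177,118 20:18,177,131 24:18,179,140 28:18,175,127 32:18,175,137 36:18,177,147 40:18,173,128 44:18,177,138 48:18,180,156 52:18,178,183 56:18,176,158 60:18,166,112 64:18,121,57 68:17,137,108 72:18,135,104 76:15,136,103 80:16,134,103
```

```bash
sed -i 's/home=v\[:3\]+.025\*a/v[:3]+=.0058*a;home=v[:3]+.025*a/' goal.py; python3 - <<'E'
from goal import *
out=[]
for n in ('scene','side'):
    i=cv2.imread(f'pics/{n}0.png');Cn=cam(n);q=proj(Cn,v[:3]-.07*a)[0].astype(int);x0,y0=q[0]-34,q[1]-48
    c=cv2.resize(i[y0:y0+96,x0:x0+64],(400,600),interpolation=cv2.INTER_CUBIC)
    for s in range(-160,70,20):
        p=((proj(Cn,v[:3]+s*1e-3*a)[0]-[x0,y0]+.5)*6.25).astype(int)
        cv2.circle(c,tuple(p),2,(0,0,255),-1);cv2.putText(c,str(s),tuple(p+[4,4]),0,.35,(255,255,255),1)
    out.append(c)
cv2.imwrite('pics/ram.png',np.hstack(out))
E
```

```text
(no output)
```

View pics/ram.png

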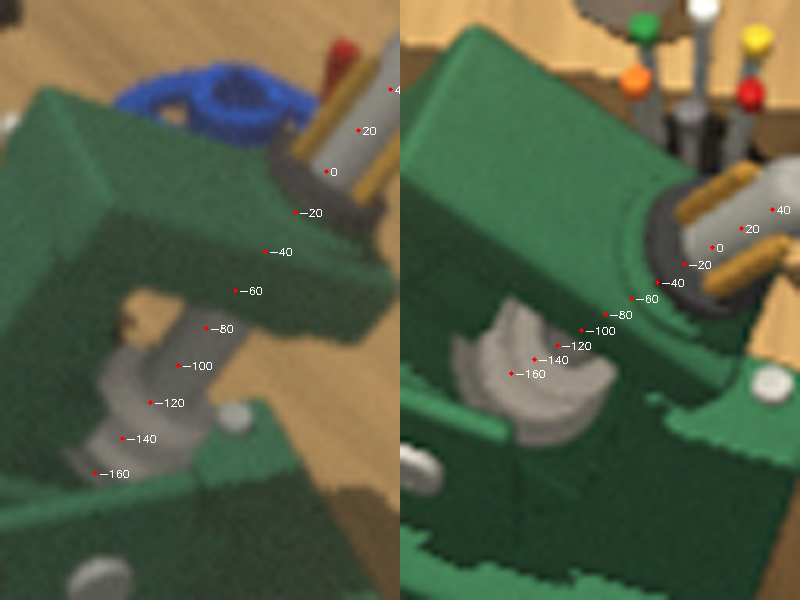

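```bash
python3 -m jog '[[-0.08,0,0,0,0,0],[0,0,0,0,0,0]]'; python3 - <<'E'
from h import *
np.save('fitT.npy',cur());s=arm.observe();print(s['qpos'],s['wrist_force']@cur()[:3,:3])
E
python3 -m jog '[[0,0,0,0,0,0],[0,0,0,0,0,0],[0,0,0,0,0,0]]' 0.62
python3 - <<'E'
from h import *
s=arm.observe();F=np.load('fitT.npy');print(np.linalg.inv(F)@cur(s),s['wrist_force']@cur()[:3,:3])
E
```

```text
clock: 15.43
tool_pos: [0.4984, 0.27, 0.2462]
tool_rot: [1.834, 0.497, -1.153]
wrist_force: [0.7, -0.4, -2.9]
finger_gap: 0.0497
[ 0.097  0.344 -1.051  2.059  1.022  0.947 -2.133] [ 2.955 -0.645  0.464]
clock: 15.68
tool_pos: [0.4988, 0.2698, 0.2461]
tool_rot: [1.835, 0.497, -1.154]
wrist_force: [-0.1, 0.1, 0.5]
finger_gap: 0.0565
[[ 1.    -0.    -0.     0.   ]
 [ 0.     1.    -0.001  0.   ]
 [ 0.     0.001  1.    -0.   ]
 [ 0.     0.     0.     1.   ]] [-0.451  0.114 -0.12 ]
```

```bash
python3 -m jog '[[0,0,-0.07,0,0,0],[0,0,0,-0.24,0,0],[0,0,0,-0.24,0,0],[0,0,0,-0.24,0,0],[0,0,0,-0.24,0,0],[0,0,0,-0.24,0,0],[0,0,0,-0.24,0,0],[0,0,0,-0.24,0,0],[0,0,0,-0.24,0,0],[0,0,0,-0.24,0,0],[0,0,0,-0.24,0,0],[0,0,0,-0.24,0,0]]'
python3 - <<'E'
from h import *
s=arm.observe();F=np.load('fitT.npy');M=np.linalg.inv(F)@cur(s);print(M[:3,3],R.from_matrix(M[:3,:3]).as_rotvec(),s['qpos'])
E
```

```text
clock: 16.68
tool_pos: [0.4995, 0.2715, 0.2465]
tool_rot: [0.664, 0.951, -0.521]
wrist_force: [-0.7, 1.6, 0.1]
finger_gap: 0.0569
[ 0.     0.    -0.002] [-1.325 -0.    -0.   ] [ 0.213  0.441 -1.228  2.052  1.115  1.047 -0.865]
```

```bash
python3 -m jog '[[0,0,0,-0.24,0,0],[0,0,0,-0.24,0,0],[0,0,0,-0.24,0,0],[0,0,0,-0.24,0,0],[0,0,0,-0.24,0,0],[0,0,0,-0.24,0,0],[0,0,0,-0.24,0,0],[0,0,0,-0.24,0,0],[0,0,0,-0.24,0,0],[0,0,0,-0.24,0,0],[0,0,0,-0.24,0,0],[0,0,0,-0.24,0,0]]'
python3 -m jog '[[0,0,0,-0.24,0,0],[0,0,0,-0.24,0,0],[0,0,0,-0.24,0,0],[0,0,0,-0.24,0,0],[0,0,0,-0.24,0,0],[0,0,0,-0.24,0,0],[0,0,0,-0.24,0,0],[0,0,0,-0.24,0,0],[0,0,0,-0.24,0,0],[0,0,0,-0.24,0,0],[0,0,0,-0.24,0,0],[0,0,0,0,0,0]]'
python3 - <<'E'
from h import *
s=arm.observe();F=np.load('fitT.npy');M=np.linalg.inv(F)@cur(s);print(M[:3,3],R.from_matrix(M[:3,:3]).as_rotvec(),s['qpos'])
E
```

```text
clock: 17.68
tool_pos: [0.4996, 0.2714, 0.2464]
tool_rot: [-0.635, 1.057, 0.235]
wrist_force: [-0.9, -0.4, 0.7]
finger_gap: 0.0571
clock: 18.68
tool_pos: [0.4995, 0.2714, 0.2463]
tool_rot: [-1.8, 0.797, 0.961]
wrist_force: [0.2, 0.2, -0.5]
finger_gap: 0.0564
[ 0.     0.    -0.002] [ 2.2   -0.001  0.   ] [ 0.319  0.663 -1.474  2.05   1.282  1.276  1.806]
```

```bash
python3 -m jog '[[0,0,0,0,0,0],[0,0,0,0,0,0],[0,0,0,0,0,0],[0,0,0,0,0,0]]' 0
python3 - <<'E'
from h import *
s=arm.observe();F=np.load('fitT.npy');T=cur(s);M=np.linalg.inv(F)@T;print(M[:3,3],s['wrist_force']@T[:3,:3],s['moment']@T[:3,:3],s['finger_gap'])
E
```

```text
clock: 19.02
tool_pos: [0.4987, 0.271, 0.2459]
tool_rot: [-1.796, 0.8, 0.958]
wrist_force: [-2.6, -1.3, -1.7]
finger_gap: 0.0496
[ 0.    -0.    -0.001] [ 0.325  3.32  -0.03 ] [ 0.113 -0.48   1.074] 0.049585831757986386
```

```bash
cat > st.py <<'E'
from h import *
s=arm.observe();F=np.load('fitT.npy');T=cur(s);M=np.linalg.inv(F)@T;z=M[:3,2]
print('pos',M[:3,3],'roll',np.degrees(np.arctan2(M[2,1],M[1,1])),'F',s['wrist_force']@T[:3,:3],'Mx',(s['moment']@T[:3,:3]),'j',s['qpos'][[2,6]],s['finger_gap'])
E
python3 -m jog '[[0,0,0,0.24,0,0],[0,0,0,0.24,0,0],[0,0,0,0.24,0,0],[0,0,0,0.24,0,0],[0,0,0,0.24,0,0],[0,0,0,0.24,0,0],[0,0,0,0.24,0,0],[0,0,0,0.24,0,0]]'
python3 st.py; python3 -c "
from meas import *
handle()"
```

```text
clock: 19.68
tool_pos: [0.4987, 0.2709, 0.246]
tool_rot: [-0.948, 1.025, 0.424]
wrist_force: [-2.0, -0.8, -1.5]
finger_gap: 0.0498
pos [ 0.    -0.    -0.001] roll -178.40922891019915 F [ 0.44   1.664 -2.034] Mx [-0.121  0.653  0.772] j [-1.395  0.863] 0.04980007761893809
scene [340.239 205.766] [(np.float64(23.930915470929435), np.int32(124), array([322.9, 189.2]), array([316, 181,  15,  18], dtype=int32)), (np.float64(82.73801207756598), np.int32(36), array([267.8, 165.8]), array([266, 160,   4,  12], dtype=int32))]
side [255.255 272.151] [(np.float64(26.477475688631866), np.int32(119), array([256.2, 245.7]), array([249, 240,  16,  13], dtype=int32)), (np.float64(94.72135040954298), np.int32(30), array([347.6, 251.1]), array([345, 246,   7,   9], dtype=int32))]
H [0.548 0.251 0.276] h -0.00010466267974093557 rad 0.06123397090165019 ang -54.86368365312893
```

```bash
python3 -m jog '[[0,0,0,0.24,0,0],[0,0,0,0.24,0,0],[0,0,0,0.24,0,0],[0,0,0,0.24,0,0],[0,0,0,0.24,0,0],[0,0,0,0.24,0,0],[0,0,0,0.24,0,0],[0,0,0,0.24,0,0],[0,0,0,0.24,0,0],[0,0,0,0.24,0,0],[0,0,0,0.24,0,0],[0,0,0,0.24,0,0]]';python3 st.py
python3 -m jog '[[0,0,0,0.24,0,0],[0,0,0,0.24,0,0],[0,0,0,0.24,0,0],[0,0,0,0.24,0,0],[0,0,0,0.24,0,0],[0,0,0,0.24,0,0],[0,0,0,0.24,0,0],[0,0,0,0.24,0,0],[0,0,0,0.24,0,0],[0,0,0,0.24,0,0],[0,0,0,0.24,0,0],[0,0,0,0,0,0]]';python3 st.py
python3 -c "
from meas import *
handle(home+.0135*a+.06*(R.from_rotvec(-a*3.7).apply(xd)))"
```

```text
clock: 20.78
tool_pos: [0.4991, 0.2698, 0.2463]
tool_rot: [0.345, 1.012, -0.344]
wrist_force: [-3.8, -4.2, 2.4]
finger_gap: 0.0497
pos [ 0.     0.001 -0.   ] roll -96.14680712010693 F [-3.38  -5.134  0.131] Mx [-0.114  0.479 -1.368] j [-1.234 -0.515] 0.049696550534030534
clock: 21.78
tool_pos: [0.4985, 0.2698, 0.2459]
tool_rot: [1.522, 0.655, -0.994]
wrist_force: [-3.7, -3.2, -0.2]
finger_gap: 0.0498
pos [0. 0. 0.] roll -20.499541600726875 F [-1.247 -2.547  3.985] Mx [-0.07  -0.964 -1.203] j [-1.057 -1.779] 0.04979941572532204
scene [357.158 198.809] [(np.float64(95.27778941470247), np.int32(37), array([267.8, 165.9]), array([266, 160,   4,  12], dtype=int32)), (np.float64(190.9944557662073), np.int32(233), array([171.1, 155.7]), array([164, 145,  15,  22], dtype=int32))]
side [302.499 271.973] [(np.float64(49.710771503134715), np.int32(30), array([347.6, 251.1]), array([345, 246,   7,   9], dtype=int32)), (np.float64(89.34953011928089), np.int32(41), array([309.2, 182.9]), array([307, 178,   5,  12], dtype=int32))]
H [ 0.38  -0.044  0.044] h -0.1535697116145484 rad 0.35954449589338183 ang -161.89163651890507
```

```bash
python3 -m jog '[[0,0,0,0.24,0,0],[0,0,0,0.24,0,0],[0,0,0,0.24,0,0],[0,0,0,0.24,0,0],[0,0,0,0.24,0,0],[0,0,0,0,0,0]]';python3 st.py
python3 -m jog '[[0,0,0,0,0,0],[0,0,0,0,0,0],[0,0,0,0,0,0]]' 0.62
python3 -m jog '[[0,0,0,-0.24,0,0],[0,0,0,-0.24,0,0],[0,0,0,-0.24,0,0],[0,0,0,-0.24,0,0],[0,0,0,-0.24,0,0],[0,0,0,-0.24,0,0],[0,0,0,-0.24,0,0],[0,0,0,-0.24,0,0],[0,0,0,-0.24,0,0],[0,0,0,-0.24,0,0],[0,0,0,-0.24,0,0],[0,0,0,-0.24,0,0]]';python3 st.py
```

```text
clock: 22.38
tool_pos: [0.4985, 0.2703, 0.2459]
tool_rot: [2.038, 0.368, -1.26]
wrist_force: [-2.6, -2.2, -1.5]
finger_gap: 0.0499
pos [ 0. -0. -0.] roll 13.859142318128011 F [ 0.248 -0.535  3.669] Mx [-0.036 -1.204 -0.535] j [-0.976 -2.355] 0.049887010769333974
clock: 22.63
tool_pos: [0.4998, 0.2722, 0.247]
tool_rot: [2.037, 0.373, -1.255]
wrist_force: [0.6, 0.0, -0.3]
finger_gap: 0.0567
clock: 23.63
tool_pos: [0.4998, 0.2719, 0.2469]
tool_rot: [0.771, 0.925, -0.579]
wrist_force: [-0.2, 0.8, -0.7]
finger_gap: 0.0567
pos [-0.     0.    -0.002] roll -69.1603662909121 F [ 0.413  0.099 -0.949] Mx [-0.008  0.389 -0.275] j [-1.172 -0.964] 0.056683550139618434
```

```bash
python3 -m jog '[[0,0,0,-0.24,0,0],[0,0,0,-0.24,0,0],[0,0,0,-0.24,0,0],[0,0,0,-0.24,0,0],[0,0,0,-0.24,0,0],[0,0,0,-0.24,0,0],[0,0,0,-0.24,0,0],[0,0,0,-0.24,0,0],[0,0,0,-0.24,0,0],[0,0,0,-0.24,0,0],[0,0,0,-0.24,0,0],[0,0,0,-0.24,0,0]]'
python3 -m jog '[[0,0,0,-0.24,0,0],[0,0,0,-0.24,0,0],[0,0,0,-0.24,0,0],[0,0,0,-0.24,0,0],[0,0,0,-0.24,0,0],[0,0,0,-0.24,0,0],[0,0,0,-0.24,0,0],[0,0,0,-0.24,0,0],[0,0,0,-0.24,0,0],[0,0,0,-0.24,0,0],[0,0,0,-0.24,0,0],[0,0,0,-0.24,0,0]]';python3 st.py
python3 -m jog '[[0,0,0,0,0,0],[0,0,0,0,0,0],[0,0,0,0,0,0],[0,0,0,0,0,0]]' 0; python3 st.py
python3 -m jog '[[0,0,0,0.24,0,0],[0,0,0,0.24,0,0],[0,0,0,0.24,0,0],[0,0,0,0.24,0,0],[0,0,0,0.24,0,0],[0,0,0,0.24,0,0]]'; python3 st.py
python3 -m jog '[[0,0,0,0.24,0,0],[0,0,0,0.24,0,0],[0,0,0,0.24,0,0],[0,0,0,0.24,0,0],[0,0,0,0.24,0,0],[0,0,0,0.24,0,0]]'; python3 st.py
```

```text
clock: 24.63
tool_pos: [0.4998, 0.2718, 0.2469]
tool_rot: [-0.528, 1.062, 0.172]
wrist_force: [-0.2, -1.2, -0.5]
finger_gap: 0.0571
clock: 25.63
tool_pos: [0.4999, 0.2717, 0.2468]
tool_rot: [-1.802, 0.795, 0.962]
wrist_force: [0.0, 0.5, 0.5]
finger_gap: 0.0568
pos [-0.     0.    -0.002] roll 125.8626669952497 F [-0.446 -0.394  0.342] Mx [ 0.052 -0.397  0.41 ] j [-1.462  1.813] 0.05681355752324136
clock: 25.97
tool_pos: [0.4986, 0.2709, 0.246]
tool_rot: [-1.795, 0.801, 0.958]
wrist_force: [-4.6, -2.2, 1.7]
finger_gap: 0.0496
pos [ 0.    -0.    -0.001] roll 126.34749866983151 F [-3.462  3.906 -1.224] Mx [ 0.021 -0.195  1.579] j [-1.462  1.804] 0.04963740470728808
clock: 26.47
tool_pos: [0.499, 0.2705, 0.2462]
tool_rot: [-1.162, 0.989, 0.554]
wrist_force: [-3.1, -3.7, 1.2]
finger_gap: 0.0497
pos [ 0.     0.    -0.001] roll 167.89866171940025 F [-2.144  0.605 -4.505] Mx [-0.083  0.91   0.795] j [-1.401  1.1  ] 0.04969633742732298
clock: 26.97
tool_pos: [0.499, 0.27, 0.2463]
tool_rot: [-0.518, 1.064, 0.16]
wrist_force: [-4.7, -4.7, 3.4]
finger_gap: 0.0497
pos [ 0.  0. -0.] roll -150.85043203645736 F [-4.728 -3.495 -4.718] Mx [-0.051  1.351 -0.392] j [-1.328  0.406] 0.04966169318575553
```

```bash
for k in 1; do python3 -m jog '[[0,0,0,0.24,0,0],[0,0,0,0.24,0,0],[0,0,0,0.24,0,0],[0,0,0,0.24,0,0],[0,0,0,0.24,0,0],[0,0,0,0.24,0,0]]' >/dev/null; python3 st.py;done
python3 -m jog '[[0,0,0,0.24,0,0],[0,0,0,0.24,0,0],[0,0,0,0.24,0,0],[0,0,0,0.24,0,0],[0,0,0,0.24,0,0],[0,0,0,0.24,0,0]]' >/dev/null; python3 st.py
python3 -m jog '[[0,0,0,0.24,0,0],[0,0,0,0.24,0,0],[0,0,0,0.24,0,0],[0,0,0,0.24,0,0],[0,0,0,0.24,0,0],[0,0,0,0.24,0,0]]' >/dev/null; python3 st.py
python3 -m jog '[[0,0,0,0.24,0,0],[0,0,0,0.24,0,0],[0,0,0,0.24,0,0],[0,0,0,0.24,0,0],[0,0,0,0.24,0,0],[0,0,0,0,0,0]]'; python3 st.py
```

```text
pos [0. 0. 0.] roll -109.60255122111622 F [-4.176 -5.864 -3.393] Mx [-0.106  0.967 -1.425] j [-1.242 -0.283] 0.04953669318389152
pos [ 0.    -0.    -0.001] roll -68.374617610385 F [-2.693 -4.493 -0.005] Mx [-0.168  0.189 -1.366] j [-1.148 -0.972] 0.050006010932350325
pos [-0.    -0.001 -0.002] roll -27.300809804236568 F [-2.459 -2.007  0.775] Mx [-1.051 -0.267 -1.13 ] j [-1.051 -1.659] 0.05003034730028061
clock: 28.97
tool_pos: [0.4994, 0.2727, 0.2473]
tool_rot: [1.941, 0.435, -1.204]
wrist_force: [-1.5, 0.7, 0.8]
finger_gap: 0.0493
pos [-0.001 -0.    -0.003] roll 7.069824075818379 F [-1.57  -1.055  0.175] Mx [-0.164 -0.281 -0.625] j [-0.97  -2.235] 0.04934092189412859
```

```bash
cat > hang.py <<'E'
from meas import *
import sys
# score each wheel angle by red fraction of handle silhouette in wrist, side, scene
def sc():
    s=arm.observe();ims={'wrist':(cam('wrist',s),arm.grab_frame('wrist'))}
    for n in('side','scene'): ims[n]=(cam(n),arm.grab_frame(n))
    t=np.linspace(0,2*np.pi,24);out={}
    for n,(Cn,i) in ims.items():
        hs=cv2.cvtColor(i,cv2.COLOR_RGB2HSV);m=(((hs[...,0]<8)|(hs[...,0]>172))&(hs[...,1]>130)&(hs[...,2]>40)).astype(np.uint8)
        best=[]
        for d in range(0,360,2):
            x=R.from_rotvec(-a*np.radians(d)).apply(xd);y=np.cross(a,x)
            P=np.vstack([[home+(h-.025)*a+.062*x+.008*(np.cos(u)*x+np.sin(u)*y) for u in t] for h in(.016,.061)])
            q=proj(Cn,P)
            if q.min()<0 or q[:,0].max()>511 or q[:,1].max()>383: best.append(0);continue
            k=np.zeros_like(m);cv2.fillConvexPoly(k,cv2.convexHull(q.round().astype(np.int32)),1)
            best.append((m&k).sum()/max(k.sum(),1))
        b=np.array(best);j=b.argmax();w=b>b[j]*.8;print(n,'best cw deg',2*j,b[j].round(2),'near:',(2*np.nonzero(w)[0]).tolist()[:20])
sc()
E
python3 hang.py
```

```text
wrist best cw deg 54 0.59 near: [42, 44, 46, 48, 50, 52, 54, 56]
side best cw deg 52 0.72 near: [48, 50, 52, 54, 56, 58, 60, 62, 64]
scene best cw deg 50 0.68 near: [46, 48, 50, 52, 54, 56, 58]
```

```bash
python3 -m jog '[[0,0,0,-0.24,0,0],[0,0,0,-0.24,0,0],[0,0,0,-0.24,0,0],[0,0,0,-0.24,0,0],[0,0,0,-0.24,0,0],[0,0,0,-0.24,0,0],[0,0,0,-0.24,0,0],[0,0,0,-0.24,0,0],[0,0,0,-0.24,0,0],[0,0,0,-0.24,0,0],[0,0,0,-0.24,0,0],[0,0,0,-0.24,0,0]]'
python3 -m jog '[[0,0,0,-0.24,0,0],[0,0,0,-0.24,0,0],[0,0,0,0,0,0],[0,0,0,0,0,0]]'
python3 st.py; python3 hang.py; python3 -c "
from meas import *
handle(home+.0135*a+.062*(R.from_rotvec(a*.78).apply(xd)))"
```

```text
clock: 30.12
tool_pos: [0.4968, 0.2717, 0.2458]
tool_rot: [0.661, 0.955, -0.521]
wrist_force: [-12.2, -0.8, 8.1]
finger_gap: 0.0495
clock: 30.45
tool_pos: [0.4969, 0.2715, 0.2459]
tool_rot: [0.449, 0.998, -0.401]
wrist_force: [-13.1, -1.0, 9.4]
finger_gap: 0.0496
pos [-0.001 -0.002 -0.   ] roll -89.59218699098403 F [-14.334  -5.926  -4.374] Mx [-0.043  1.5   -1.87 ] j [-1.199 -0.617] 0.04955523083566551
wrist best cw deg 314 0.61 near: [306, 308, 310, 312, 314, 316, 318, 320]
side best cw deg 318 0.33 near: [314, 316, 318, 320, 322, 324]
scene best cw deg 314 0.67 near: [308, 310, 312, 314, 316, 318, 320, 322]
scene [358.311 215.034] [(np.float64(0.8563473314011076), np.int32(136), array([357.6, 215.5]), array([350, 207,  16,  18], dtype=int32)), (np.float64(102.96986458217062), np.int32(36), array([267.8, 166. ]), array([266, 161,   4,  11], dtype=int32))]
side [270.687 290.1  ] [(np.float64(4.891282429758058), np.int32(61), array([265.9, 291.1]), array([262, 286,   9,  10], dtype=int32)), (np.float64(113.94395661407505), np.int32(41), array([309.2, 182.9]), array([307, 178,   5,  12], dtype=int32))]
H [0.518 0.337 0.251] h 0.002373075939811205 rad 0.0707255181795816 ang 36.22078660961843
```

```bash
python3 -m jog '[[0,0,0,0,0,0],[0,0,0,0,0,0],[0,0,0,0,0,0],[0,0,0,0,0,0]]' 0.62
python3 st.py
python3 -m jog '[[-0.3,0,0,0,0,0],[-0.4,0,0,0,0,0],[-0.4,0,0,0,0,0],[-0.4,0,0,0,0,0],[-0.4,0,0,0,0,0],[-0.4,0,0,0,0,0],[-0.4,0,0,0,0,0],[-0.4,0,0,0,0,0],[0,0,0,0,0,0]]'
python3 st.py; python3 hang.py;python3 -c "
from meas import *
handle(home+.0135*a+.062*(R.from_rotvec(a*.78).apply(xd)))"
```

```text
clock: 31.03
tool_pos: [0.4997, 0.271, 0.2464]
tool_rot: [0.453, 0.994, -0.402]
wrist_force: [-0.1, -0.7, -0.2]
finger_gap: 0.0567
pos [ 0.     0.001 -0.002] roll -89.36075595368666 F [ 0.227 -0.7    0.247] Mx [ 0.033  0.441 -0.104] j [-1.195 -0.619] 0.05669714347896726
clock: 31.78
tool_pos: [0.4608, 0.2822, 0.316]
tool_rot: [0.453, 0.992, -0.398]
wrist_force: [-1.1, 1.2, 0.4]
finger_gap: 0.0565
pos [-0.08  -0.    -0.003] roll -89.44332750353291 F [-0.994  0.503 -1.216] Mx [ 0.053  0.518 -0.061] j [-1.357 -0.489] 0.05652033314347762
wrist best cw deg 316 0.78 near: [312, 314, 316, 318, 320]
side best cw deg 318 0.72 near: [314, 316, 318, 320, 322]
scene best cw deg 314 0.68 near: [308, 310, 312, 314, 316, 318, 320, 322]
scene [358.311 215.034] [(np.float64(0.5002758776450263), np.int32(139), array([357.9, 215.3]), array([350, 206,  17,  19], dtype=int32)), (np.float64(102.96986458217062), np.int32(36), array([267.8, 166. ]), array([266, 161,   4,  11], dtype=int32))]
side [270.687 290.1  ] [(np.float64(1.4441604014108107), np.int32(129), array([269.7, 289.1]), array([262, 283,  16,  13], dtype=int32)), (np.float64(87.6612506413239), np.int32(55), array([347.9, 248.5]), array([345, 242,   7,  13], dtype=int32))]
H [0.511 0.33  0.245] h -0.00022153577573196144 rad 0.06207906884813405 ang 42.652527057756636
```

```bash
python3 - <<'E'
from h import *
n='side';i=arm.grab_frame(n).astype(int);o=cv2.imread(f'pics/{n}0.png')[...,::-1].astype(int);Cn=cam(n)
d=abs(i-o).max(2)
for nm,p,r in (('A',(.644,-.259,.045),16),('C',(.488,-.188,.045),16),('B old',(.5,-.354,.045),16),('tin',(.69,-.15,.03),8),('jar',(.582,-.01,.05),12),('stand',(.535,.085,.06),10),('blower',(.70,-.366,.08),10),('lampfoot',(.8,.05,.02),10)):
    u,v=proj(Cn,p)[0].astype(int);print(nm,(u,v),'changed frac',(d[v-r:v+r,u-r:u+r]>40).mean().round(3))
s=arm.observe();print(s['clock'],s['wrist_force'],abs(s['joint_velocities']).max())
arm.finish_job()
E
```

```text
A (np.int64(246), np.int64(161)) changed frac 0.0
C (np.int64(290), np.int64(180)) changed frac 0.013
B old (np.int64(290), np.int64(146)) changed frac 0.583
tin (np.int64(228), np.int64(185)) changed frac 0.0
jar (np.int64(255), np.int64(217)) changed frac 0.0
stand (np.int64(267), np.int64(243)) changed frac 0.502
blower (np.int64(235), np.int64(132)) changed frac 0.0
lampfoot (np.int64(179), np.int64(232)) changed frac 0.0
32.0833 [ 0.76  -0.284 -0.337] 0.0049822389188159295
the job is handed in; nothing more can be done
```

I fitted handwheel B on the press spindle, turned it clockwise to the stop, backed it off a quarter turn and let go. I handed the job in at 32 s; no verdict was reported.

- **Wheel choice:** its keyways measured about 125° apart, closest to B's 120°. The other two wheels measured about 84° (A) and opposite each other (C).
- **Fully home:** the wheel seated against a hard stop with 31 N of push. A small twist under load moved it no further. My first estimate of the flange height was about 6 mm too low. The starting pictures put it roughly 5.5 mm higher, so I corrected it to match the seated wheel. After I let go, the cameras put the wheel 0.2 mm from that corrected position. This supports that the wheel stayed seated, but it is not a separate proof.
- **Stop and back-off:** after about 412° clockwise the torque rose from about 0.1 to 1.05 N m and the grip slipped on the hub, so the ram was on the die. I then turned the wheel back about 96°. Allowing for the play in the keys, that is about 89–96° at the spindle. I did not check the ram gap in a picture.
- **Surroundings:** the before-and-after side picture shows no change at wheel A, the tin, jar, blower or lamp foot, and 1% at wheel C. About half the pixels around the screwdriver stand changed. I put that down to the fitted wheel and the arm now being in view there, but did not confirm that the stand is unmoved; no contact was felt near it.
- **At hand-in:** the gripper was about 80 mm back along the spindle axis, still, and touching nothing.

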